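# Find the heating block with the crossed slots and take it out

## Robot

A 6-joint arm with a two-finger parallel gripper is mounted at the origin on the work surface. World frame = base frame: x ahead of the robot, y to its left, z up, the work surface at z = 0. Lengths are in mm, angles in rad, forces in N, time in s.
With the tool pointing down it reaches from about 325 to 775 mm from the base axis. Payload 5.5 kg.
Tool frame: the origin (TCP) lies at the very end of the fingers, on their centre line; the grasp point (between the pads) lies 19 mm behind it (ctrl.hold_point_z is the distance from the TCP to the grasp point, in mm); z points along the fingers, y is the direction in which the jaws open and shut (so a half turn about z gives the same grasp; the last joint's range is limited). The gripper opens to 88 mm and grips with 3 to 60 N. Pads are 20 mm wide; open, the fingers measure 115 mm over their backs; the gripper's body (75 mm by 178 mm) begins 61 mm behind the grasp point.
Start: joints at [1.13, 0.091, 1.231, -0, 1.82, -0.057], TCP at [224.673, 556.362, 222.631] pointing down, gripper open.
Joint ranges: [-2.87, 2.87], [-0.86, 2.18], [0.17, 2.46], [-1.51, 4.65], [0.06, 2.69], [-2.65, 2.65]. Speed limits (rad/s): [2.57, 2.57, 3.01, 3.14, 3.14, 3.14].

## Interface

Orientations are given as a unit quaternion [x, y, z, w].
In Python, from bench import status, viewer, ctrl gives the robot as it stands.
- The arm moves only by the tool carry_out, never from a script. Its arguments are lists of equal length, an entry for each row: "offset": the shift along the tool's x, y, z in mm, a list of three; "rotation": the turn, a rotation vector about the tool's x, y, z in degrees, a list of three. A call has 1 to 8 rows; each row shifts and turns the commanded pose from where the row before left it, along the tool's axes as they then stand; what a row does not reach is not made up. A row lasts 1/10 s, in which the tool goes at most 50 mm and 8.59 degrees, less where a joint would pass 70% of its speed; a pose out of reach is approached as far as the arm can. A call is refused whole if a number of a shift passes 50 or a number of a turn 8.59, either way. A call with a gripper value outside its range is refused whole. "gripper" is the opening, from 0 (shut) to 1 (fully open), set as the call begins (left out, the last holds). The fingers move at their own pace and stop on an object; "squeeze" is the grip in N (left out, the last holds). Time passes only in rows, so rows that do not move let the fingers close. It gives the time, the measured TCP pose, the force and the opening at its end, in the units of the state.
- status.read_state(): the state, without advancing time (a new reading comes with each control period).
- viewer.capture(name): name is "scene" or "side" or "wrist"; returns the picture (420x560x3 uint8, red, green, blue); there is no depth.
- viewer.calibration(name): a dict with "intrinsics" (3x3 intrinsics, pixels), "R" (3x3) and "t" (3): a world point X has camera coordinates R X + t. Camera axes: x right, y down, z forward; pixel columns grow to the right and rows downward; lengths in mm; the calibration is good to about 2 mm. A picture is of the moment at which its call begins: read the wrist's pose just before it. calibration takes no time and is no camera call; for the wrist camera it gives the pose at the moment of the call.
- ctrl.close_job(): hands the job in, once; it reports no verdict.
The state is a dict: "time": time; "qpos": joint angles; "qd": joint speeds; "tau": joint torques, N m; "tool_pos": TCP position; "tcp_rot": TCP orientation; "contact_force": force on the tool from outside, world axes, zero at the start; "ft_torque": the same for the moment, N m; "width": finger opening in mm.
Only numpy, scipy, OpenCV 4.12 (cv2) and the standard library are available. Lean on these libraries where they do the work, as an engineer would, in place of code of your own. Each camera call takes 0.05 s, during which the arm holds its last target.

## Task

Turn over all three aluminium heating blocks where they lie on the bench, so that their undersides show; once all three lie flat wells-down, move the one with the crossed slots into the white tray and lay it flat near the middle, slots still up. Leave the other two lying slot-up about where they were, do not drop the blocks from a height, and leave everything else standing in its place.

Things in the scene. Friction and masses are not known exactly. Their poses are not given: they have to be found in the camera images.
- block_cross: a square aluminium heating block 50 x 50 mm, 24 mm thick, about 0.16 kg. It starts lying flat with its four round wells up. Origin at the centre of the solid (12 mm over the bench when flat, either way up); its z axis points out of the face with the wells, so up at the start and straight down once turned over; x and y are square to its sides. This one has two crossed slots milled in its underside (a plus of 38 mm, 5 mm wide strokes): the one to remove.
- block_plain1: a square aluminium heating block 50 x 50 mm, 24 mm thick, about 0.16 kg. It starts lying flat with its four round wells up. Origin at the centre of the solid (12 mm over the bench when flat, either way up); its z axis points out of the face with the wells, so up at the start and straight down once turned over; x and y are square to its sides. From above it looks like the others; its underside has one straight slot (38 x 5 mm) only.
- block_plain2: a square aluminium heating block 50 x 50 mm, 24 mm thick, about 0.16 kg. It starts lying flat with its four round wells up. Origin at the centre of the solid (12 mm over the bench when flat, either way up); its z axis points out of the face with the wells, so up at the start and straight down once turned over; x and y are square to its sides. From above it looks like the others; its underside has one straight slot (38 x 5 mm) only.
- tray: open white plastic tray fixed to the bench, 130 x 130 mm outside, 30 mm high, walls and floor 4 mm thick. Origin at the centre of its underside, on the bench; x and y along its sides. It stands near either the left or the right front side of the work area.
- rack: bystander, fixed: grey tube rack 100 x 100 mm with capped tubes, 93 mm high to the caps. Origin at the centre of its underside.
- beaker: bystander, loose: glass beaker, 28 mm radius, 65 mm high. Origin at the centre of its underside (as for all the bystanders).
- jar1: bystander, loose: squat glass reagent jar with a blue cap, 30 mm radius, 80 mm high.
- jar2: bystander, loose: as jar1.
- vial1: bystander, loose: small glass vial standing upright, 12 mm radius, 40 mm high.
- vial2: bystander, loose: as vial1.
- dish: bystander, loose: flat covered glass dish, 30 mm radius, 14 mm high.
- timer: bystander, loose: white bench timer, 50 x 50 mm, 20 mm high; x and y along its sides.
Mind the look-alikes: they are no part of the job. Leave any brown or orange look-alike of the block_plain2 alone. Several things have the shape of the tray; the one meant has the colours described above.

How it is judged (in metres and radians):
On the way:
1. all three blocks lie flat on the bench, undersides up, outside the tray (angle between each of block_cross, block_plain1, block_plain2's own z axis and vertical above 2.95 rad and height (world z) of each of block_cross, block_plain1, block_plain2 below 0.02 m and linear speed of each of block_cross, block_plain1, block_plain2 below 0.03 m/s and horizontal distance between block_cross and tray above 0.095 m), for 0.2 s.
At the end, for the whole second after the job is handed in: The block with the crossed slots lies flat on the floor of the tray, slots up (within about 11 degrees of level), its centre within 30 mm of the tray's centre along each of its sides; the other two lie flat on the bench, slot up, within 120 mm of where they started; all are at rest (angle between each of block_cross, block_plain1, block_plain2's own z axis and vertical above 2.95 rad and x of block_cross in the frame of tray between -0.03 and 0.03 m and y of block_cross in the frame of tray between -0.03 and 0.03 m and z of block_cross in the frame of tray below 0.021 m and linear speed of block_cross below 0.02 m/s and height (world z) of each of block_plain1, block_plain2 below 0.02 m and linear speed of each of block_plain1, block_plain2 below 0.03 m/s and distance of each of block_plain1, block_plain2 from where it was at the start of the episode below 0.12 m); the robot touches nothing.
It fails at once if a bystander is shifted by more than 30 mm or tipped over (distance of any of beaker, jar1, jar2, vial1, vial2, dish, timer from where it was at the start of the episode above 0.03 m or angle between any of beaker, jar1, jar2, vial1, vial2, dish, timer's own z axis and vertical above 0.5 rad).
It fails at once if a block is dropped or thrown (faster than 0.9 m/s out of the gripper) ((linear speed of block_cross above 0.9 m/s and contact force between the fingers and block_cross below 0.1 N) or (linear speed of block_plain1 above 0.9 m/s and contact force between the fingers and block_plain1 below 0.1 N) or (linear speed of block_plain2 above 0.9 m/s and contact force between the fingers and block_plain2 below 0.1 N)).
It also fails if it takes over 72 s, if anything falls off the work surface, if the arm or the gripper's body presses on something with over 40 N, if the wrist force passes 120 N, or if a joint passes its speed limit or range.

## Working session

There is one attempt and no reset: what is moved stays moved. The work goes in short steps, Python scripts to look and compute and a tool call to move; the robot and the scene stay as the last step left them, time stands still between calls to the robot, and variables do not carry over. Pictures are saved under pics/ and viewed, and the job is handed in when it is done.

Besides the shell and the picture viewer there is one more tool, called by a JSON object that holds its "method" and its "body". carry_out: Moves the arm, as the interface text tells. Its arguments: {"type":"object","properties":{"offset":{"type":"array","items":{"type":"array","items":{"type":"number"}}},"rotation":{"type":"array","items":{"type":"array","items":{"type":"number"}}},"gripper":{"type":"number"},"squeeze":{"type":"number"}},"required":["offset","rotation"]}

```bash
ls; mkdir -p pics; python3 - <<'E'
from bench import status, viewer, ctrl
import cv2
print(status.read_state(), ctrl.hold_point_z)
for n in ("scene","side","wrist"):
    im=viewer.capture(n); cv2.imwrite(f"pics/{n}0.png",im[:,:,::-1])
    print(n,viewer.calibration(n))
E
```

```text
pics
{'time': 0.0, 'qpos': array([ 1.13029297e+00,  9.18536360e-02,  1.23185628e+00, -4.83226080e-06,
        1.81979941e+00, -5.66998341e-02]), 'qd': array([-9.73223105e-05,  3.93237486e-04, -8.63651160e-04,  8.80308756e-04,
        1.49654881e-03,  6.16854285e-04]), 'tau': array([-4.39071864e-04, -4.46451688e+01, -4.06447363e+01,  6.97473809e-02,
        2.96625250e-02, -1.70017042e-04]), 'tool_pos': array([224.54883732, 556.08350479, 221.52672702]), 'tcp_rot': array([ 1.90726585e-01,  9.81642731e-01, -9.29449754e-04, -2.33527019e-04]), 'contact_force': array([ 1.13029249, -0.466947  ,  0.57140776]), 'ft_torque': array([-0.00891701, -0.01427829,  0.01548179]), 'width': 87.88614098694471} 18.700000000000003
scene {'intrinsics': array([[400.13299316,   0.        , 286.01933474],
       [  0.        , 400.13299316, 207.61078394],
       [  0.        ,   0.        ,   1.        ]]), 'R': array([[ 7.63906316e-02,  9.97077642e-01,  8.04594620e-04],
       [ 8.11277388e-01, -6.16864722e-02, -5.81398124e-01],
       [-5.79649438e-01,  4.50661193e-02, -8.13618813e-01]]), 't': array([ -32.46837133, -386.46561007, 1351.12184316])}
side {'intrinsics': array([[477.45283471,   0.        , 286.75530347],
       [  0.        , 477.45283471, 210.29309294],
       [  0.        ,   0.        ,   1.        ]]), 'R': array([[ 0.99862032, -0.05246152,  0.00229236],
       [-0.0290698 , -0.58865253, -0.80786332],
       [ 0.04373114,  0.80668208, -0.58936542]]), 't': array([-495.71784759,   53.46155191, 1043.64370315])}
wrist {'intrinsics': array([[325.63054033,   0.        , 278.07658359],
       [  0.        , 325.63054033, 206.48500026],
       [  0.        ,   0.        ,   1.        ]]), 'R': array([[ 0.37409416,  0.92738887, -0.00185522],
       [ 0.88389623, -0.35594302,  0.3033678 ],
       [ 0.28067957, -0.11512794, -0.95287173]]), 't': array([-598.9218994 ,  -36.56083817,  392.26777511])}
```

View pics/scene0.png

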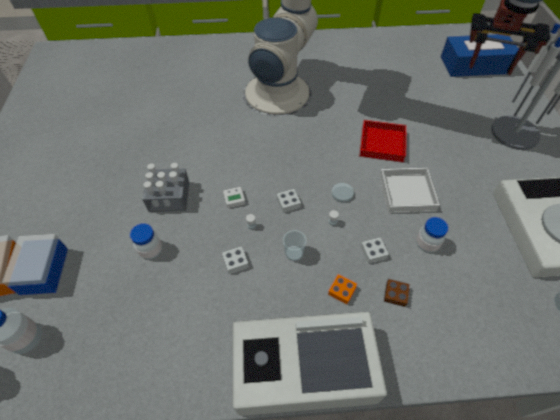

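View pics/side0.png

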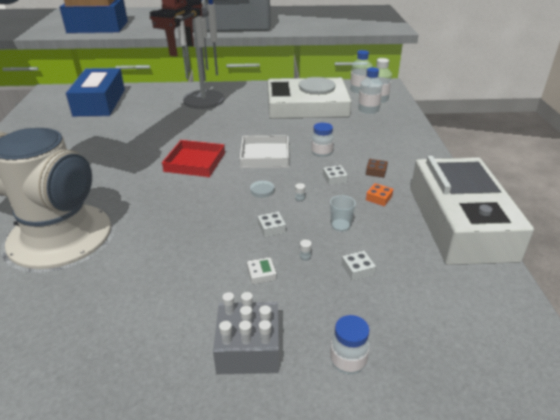

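View pics/wrist0.png

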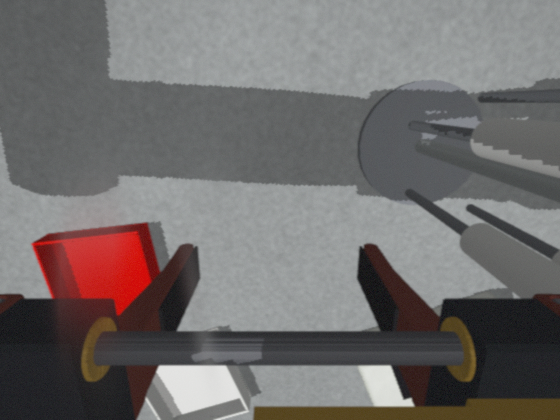

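```bash
python3 - <<'E'
import cv2
a=cv2.imread('pics/scene0.png'); b=cv2.imread('pics/side0.png')
cv2.imwrite('pics/sc_z.png',cv2.resize(a[150:310,200:460],None,fx=3,fy=3,interpolation=cv2.INTER_CUBIC))
cv2.imwrite('pics/sd_z.png',cv2.resize(b[120:320,220:420],None,fx=3,fy=3,interpolation=cv2.INTER_CUBIC))
E
```

```text
(no output)
```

View pics/sc_z.png

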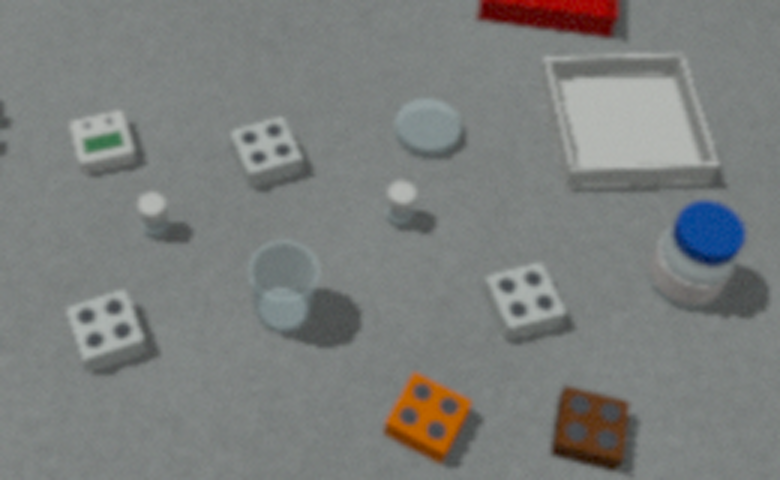

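View pics/sd_z.png

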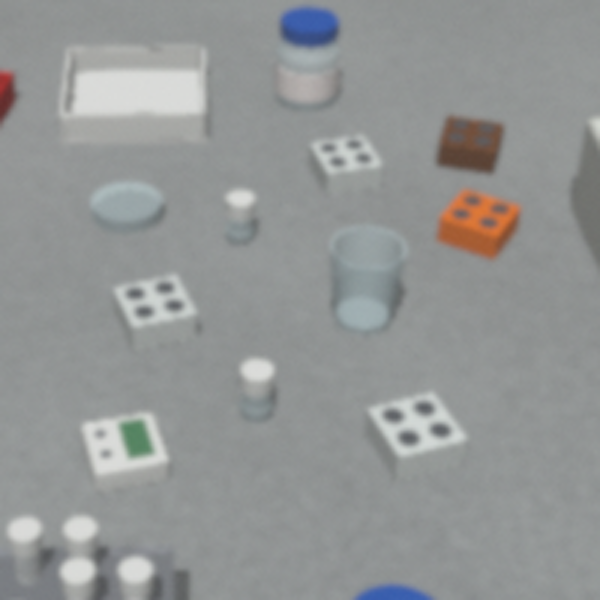

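```bash
cat > h.py <<'E'
import cv2, numpy as np
from bench import status, viewer, ctrl
from scipy.spatial.transform import Rotation as Ro
def ray(c,p):
    K,R,t=c['intrinsics'],c['R'],c['t']
    d=R.T@np.linalg.inv(K)@np.array([p[0],p[1],1.]); return -R.T@t, d/np.linalg.norm(d)
def plane(c,p,z):
    o,d=ray(c,p); return o+d*(z-o[2])/d[2]
def tri(c1,p1,c2,p2):
    o1,d1=ray(c1,p1);o2,d2=ray(c2,p2)
    A=np.c_[d1,-d2]; s=np.linalg.lstsq(A,o2-o1,rcond=None)[0]
    a=o1+s[0]*d1;b=o2+s[1]*d2; return (a+b)/2,np.linalg.norm(a-b)
def proj(c,X):
    q=c['R']@np.asarray(X,float)+c['t']; q=c['intrinsics']@q; return q[:2]/q[2]
E
cat > m1.py <<'E'
from h import *
a=cv2.imread('pics/scene0.png'); b=cv2.imread('pics/side0.png')
cs,cd=viewer.calibration('scene'),viewer.calibration('side')
def wells(im,box):
    x0,y0,x1,y1=box; g=cv2.cvtColor(im[y0:y1,x0:x1],cv2.COLOR_BGR2GRAY)
    g=cv2.resize(g,None,fx=8,fy=8,interpolation=cv2.INTER_CUBIC)
    best=[]
    for T in range(90,190,4):
        n,l,s,c=cv2.connectedComponentsWithStats((g<T).astype(np.uint8))
        k=[i for i in range(1,n) if 300<s[i,4]<3500 and s[i,0]>0 and s[i,1]>0 and s[i,0]+s[i,2]<g.shape[1] and s[i,1]+s[i,3]<g.shape[0]]
        if len(k)==4: best.append([c[i] for i in k])
    if not best: return None
    best=best[len(best)//2]
    return np.array([(p+0.5)/8-0.5+[x0,y0] for p in best])
B={'A':((272,185,306,217),(253,206,291,240)),'B':((219,243,254,275),(338,246,380,282)),'C':((359,233,394,266),(318,160,352,186))}
for k,(s,d) in B.items():
    w1,w2=wells(a,s),wells(b,d)
    if w1 is None or w2 is None: print(k,w1,w2);continue
    P1=np.array([plane(cs,p,24) for p in w1]);P2=np.array([plane(cd,p,24) for p in w2])
    t,g=tri(cs,w1.mean(0),cd,w2.mean(0))
    m=[]
    for P in (P1,P2):
        (cx,sz,an)=cv2.minAreaRect(P[:,:2].astype(np.float32)); m.append((P.mean(0).round(1)[:2],np.round(sz,1),round(an,1)))
    print(k,'tri',t.round(1),'gap',round(g,1),m)
E
python3 m1.py
```

```text
A tri [461.3   2.8  23.4] gap 1.8 [(array([460.6,   3.2]), array([23.2, 23.3]), 15.8), (array([461.9,   1.1]), array([23.1, 23.3]), 15.7)]
B tri [ 630.3 -140.5   23.4] gap 1.4 [(array([ 629.9, -140.1]), array([23.1, 23.1]), 16.7), (array([ 630.6, -141.7]), array([22.9, 23.2]), 16.6)]
C tri [629.4 201.3  23.3] gap 1.7 [(array([628.9, 201.6]), array([23.2, 23.2]), 11.7), (array([629.7, 199.1]), array([23.2, 23.8]), 11.6)]
```

```bash
cat > m2.py <<'E'
from h import *
cs,cd=viewer.calibration('scene'),viewer.calibration('side')
# hand read pixels: (scene pt, side pt)
f=lambda z,x0,y0:(lambda p:(p[0]/3+x0,p[1]/3+y0))(z)
S=lambda x,y:f((x,y),200,150); D=lambda x,y:f((x,y),220,120)
pts={'timer':(S(102,137),D(124,444)),'vial1cap':(S(152,204),D(257,370)),'vial2cap':(S(402,192),D(240,199)),
'beakerrim':(S(285,268),D(368,244)),'dish':(S(428,125),D(127,203)),'jar1cap':(S(710,230),D(309,24)),'jar2cap':((142,234),(351,330)),
'trayfl':(S(640,120),D(137,95)),'tr_c1':(S(547,60),D(68,52)),'tr_c2':(S(685,57),D(206,50)),'tr_c3':(S(717,163),D(207,118)),'tr_c4':(S(575,170),D(65,122)),
'orange':(S(430,412),D(481,210)),'brown':(S(593,420),D(472,134)),'rackcap':((152,175),(247,300))}
for k,(a,b) in pts.items():
    t,g=tri(cs,a,cd,b); print(k,t.round(0),round(g,1))
st=status.read_state()
w=viewer.calibration('wrist'); o=-w['R'].T@w['t']
R=Ro.from_quat(st['tcp_rot']).as_matrix()
print('cam in tool',R.T@(o-st['tool_pos']),'axes',(R.T@w['R'].T).round(2))
E
python3 m2.py
```

```text
timer [ 438. -142.   15.] 2.7
vial1cap [529. -98.  37.] 2.1
vial2cap [533. 114.  36.] 3.1
beakerrim [617.   6.  65.] 3.0
dish [443. 153.   9.] 3.2
jar1cap [613. 345.  73.] 3.1
jar2cap [ 578. -352.   72.] 0.4
trayfl [452. 347.   5.] 9.5
tr_c1 [408. 263.  77.] 33.6
tr_c2 [494. 336.  90.] 82.7
tr_c3 [505. 404. -33.] 58.1
tr_c4 [417. 319. -43.] 82.9
orange [727. 108.  22.] 1.9
brown [744. 230.  22.] 5.0
rackcap [ 425. -331.  116.] 17.2
cam in tool [  84.41581391   -0.41137098 -161.97813417] axes [[ 0.   -0.95 -0.3 ]
 [ 1.    0.   -0.  ]
 [ 0.   -0.3   0.95]]
```

```bash
cat > m3.py <<'E'
from h import *
cs,cd=viewer.calibration('scene'),viewer.calibration('side')
S=lambda x,y:(x/3+200,y/3+150); D=lambda x,y:(x/3+220,y/3+120)
P=[]
for a,b in [((545,58),(63,118)),((684,54),(67,48)),((718,163),(208,47)),((572,170),(207,116))]:
    t,g=tri(cs,S(*a),cd,D(*b)); P.append(t); print(t.round(1),round(g,1),plane(cs,S(*a),30).round(0),plane(cd,D(*b),30).round(0))
P=np.array(P); print(P.mean(0), cv2.minAreaRect(P[:,:2].astype(np.float32)))
for c,n in ((cs,'scene'),(cd,'side')): print(n,[proj(c,(453,264,4)).round(0)])
E
python3 m3.py
```

```text
[387.1 269.8  25.5] 6.4 [387. 270.  30.] [390. 257.  30.]
[388.9 402.3  24.4] 2.7 [392. 400.  30.] [390. 389.  30.]
[521.6 391.6  29.8] 8.0 [517. 394.  30.] [524. 385.  30.]
[514.6 266.1  25.4] 4.9 [515. 266.  30.] [516. 254.  30.]
[453.04040996 332.44365261  26.27674574] ((453.3948974609375, 334.14141845703125), (132.4431915283203, 132.97447204589844), 88.32445526123047)
scene [array([383., 194.])]
side [array([265., 166.])]
```

```bash
cat > plan.py <<'E'
from h import *
import json
def R_of(th,al,s=1,):
    "tool tilt th deg from down toward azimuth al; y = s*horizontal left of azimuth"
    th,al=np.radians([th,al]); z=np.array([np.sin(th)*np.cos(al),np.sin(th)*np.sin(al),-np.cos(th)])
    y=s*np.array([-np.sin(al),np.cos(al),0]); return np.c_[np.cross(y,z),y,z]
def log():
    s=status.read_state(); open('log.txt','a').write(json.dumps([list(s['qpos']),list(s['tool_pos']),list(s['tcp_rot'])])+'\n'); return s
def plan(p1,R1,start=None,vmax=40,wmax=8.5,via=None,nmin=1):
    if start is None:
        s=log(); p,R=s['tool_pos'],Ro.from_quat(s['tcp_rot'])
        print('now',p.round(1),'q',s['qpos'].round(2),'w',round(s['width'],1),'F',s['contact_force'].round(1),'t',round(s['time'],1))
    else: p,R=np.array(start[0],float),Ro.from_matrix(start[1])
    R1=Ro.from_matrix(R1); p0,R0=p,R
    rv=(R0.inv()*R1).as_rotvec(); ang=np.degrees(np.linalg.norm(rv)); d=np.linalg.norm(np.array(p1)-p0)
    n=max(int(np.ceil(ang/wmax)),int(np.ceil(d/vmax)),nmin)
    O=[];W=[]
    for i in range(1,n+1):
        pt=p0+(np.array(p1)-p0)*i/n; Rt=R0*Ro.from_rotvec(rv*i/n)
        o=np.round(R.inv().apply(pt-p)); w=np.round(np.degrees((R.inv()*Rt).as_rotvec())*2)/2
        w=np.clip(w,-8.5,8.5)
        p=p+R.apply(o); R=R*Ro.from_rotvec(np.radians(w)); O.append(o.astype(int).tolist()); W.append(w.tolist())
    print('n',n,'d',round(d),'ang',round(ang))
    for i in range(0,n,8): print('offset',json.dumps(O[i:i+8]),'\nrotation',json.dumps(W[i:i+8]))
    print('end',p.round(1),'rot err',np.degrees((R.inv()*R1).magnitude()).round(2))
    return p,R.as_matrix()
E
python3 - <<'E'
from plan import *
# above C approach
plan([560,210,170],R_of(60,12,1))
E
```

```text
now [224.6 556.1 221.8] q [ 1.13  0.09  1.23 -0.    1.82 -0.06] w 88.0 F [-0.1  0.4 -0.6] t 0.1
n 13 d 485 ang 68
offset [[-34, -15, 4], [-33, -17, 6], [-31, -17, 9], [-30, -20, 10], [-29, -21, 12], [-26, -23, 14], [-24, -23, 15], [-22, -25, 17]] 
rotation [[-1.5, -4.5, -2.5], [-1.0, -4.5, -2.0], [-1.5, -4.5, -2.5], [-1.5, -4.5, -2.5], [-1.5, -4.5, -2.5], [-1.0, -4.5, -2.0], [-1.5, -4.5, -2.5], [-1.5, -4.5, -2.5]]
offset [[-20, -27, 17], [-17, -27, 18], [-15, -29, 19], [-12, -30, 19], [-9, -31, 19]] 
rotation [[-1.5, -4.5, -2.0], [-1.5, -4.5, -2.5], [-1.0, -4.0, -2.5], [-1.5, -4.5, -2.5], [-1.5, -4.5, -2.0]]
end [559.8 209.6 170.2] rot err 0.31
```

{"method": "carry_out", "body": {"offset": [[-34, -15, 4], [-33, -17, 6], [-31, -17, 9], [-30, -20, 10], [-29, -21, 12], [-26, -23, 14], [-24, -23, 15], [-22, -25, 17]], "rotation": [[-1.5, -4.5, -2.5], [-1.0, -4.5, -2.0], [-1.5, -4.5, -2.5], [-1.5, -4.5, -2.5], [-1.5, -4.5, -2.5], [-1.0, -4.5, -2.0], [-1.5, -4.5, -2.5], [-1.5, -4.5, -2.5]], "gripper": 1, "squeeze": 35}}

```text
time: 0.95
tool_pos: [431.5, 343.1, 190.1]
tcp_rot: [0.017, 0.946, 0.033, 0.321]
contact_force: [0.1, -1.1, -0.4]
width: 88.0
```

```bash
python3 -c "
from plan import *
plan([560,210,170],R_of(60,12,1))"
```

```text
now [431.5 343.1 190.1] q [ 0.89 -0.49  1.92 -0.48  1.26 -0.6 ] w 88.0 F [ 0.1 -1.1 -0.4] t 0.9
n 5 d 186 ang 26
offset [[-19, -27, 17], [-17, -27, 19], [-15, -29, 18], [-11, -30, 19], [-9, -31, 20]] 
rotation [[-1.5, -4.5, -2.5], [-1.0, -4.5, -2.0], [-1.5, -4.0, -2.5], [-1.5, -4.5, -2.5], [-1.0, -4.5, -2.0]]
end [560.3 209.6 169.5] rot err 0.23
```

{"method": "carry_out", "body": {"offset": [[-19, -27, 17], [-17, -27, 19], [-15, -29, 18], [-11, -30, 19], [-9, -31, 20]], "rotation": [[-1.5, -4.5, -2.5], [-1.0, -4.5, -2.0], [-1.5, -4.0, -2.5], [-1.5, -4.5, -2.5], [-1.0, -4.5, -2.0]]}}

```text
time: 1.45
tool_pos: [559.7, 209.0, 169.5]
tcp_rot: [-0.088, 0.861, 0.051, 0.498]
contact_force: [0.7, 0.6, -0.4]
width: 88.1
```

```bash
cat > kin.py <<'E'
from plan import *
from scipy.optimize import least_squares
rx=lambda a:Ro.from_euler('x',a).as_matrix(); ry=lambda a:Ro.from_euler('y',a).as_matrix(); rz=lambda a:Ro.from_euler('z',a).as_matrix()
def fk(q,g):
    # g: shoulder height, shoulder offset, L1, elbow off, L2, tool
    h,a,L1,e,L2,L3=g
    R=rz(q[0]); p=np.array([0,0,h])+R@[a,0,0]
    R=R@ry(q[1]); p=p+R@[0,0,L1]
    R=R@ry(q[2]); p=p+R@[e,0,L2]
    R=R@rz(q[3]); R=R@ry(q[4]); R=R@rz(q[5]); p=p+R@[0,0,L3]
    return p,R
def data():
    return [json.loads(l) for l in open('log.txt')]
def fit():
    D=data()
    f=lambda g:np.concatenate([fk(d[0],g)[0]-d[1] for d in D]+[(g-G0)*0.003])
    G0=np.array([300,0,350,0,350,250.])
    r=least_squares(f,G0); return r.x,f(r.x)
if __name__=='__main__':
    log(); g,res=fit(); print(g.round(1),'res',np.abs(res[:-6]).max())
    for d in data(): 
        R=fk(d[0],g)[1]; print(np.degrees((Ro.from_quat(d[2]).inv()*Ro.from_matrix(R)).as_rotvec()).round(1))
E
python3 kin.py
```

```text
[-206.   227.   357.6 -234.3  408.8  257.5] res 30.54291077903838
[  0.   0. -90.]
[  0.   0. -90.]
[  0.   0. -90.]
```

```bash
sed -i 's/^fit()/fit()/' kin.py; python3 - <<'E'
from plan import *
al=11.6;th=60
c=np.array([629.3,200.6])
u=np.array([np.cos(np.radians(al)),np.sin(np.radians(al))])
R=R_of(th,al,1)
g=np.array([*(c+12*u),13.])
pre=g-R[:,2]*60
a=plan(pre,R,vmax=30)
print('grip'); plan(g,R,start=a,vmax=15)
E
```

```text
now [559.7 209.  169.5] q [ 0.4  -0.78  2.32 -0.31  0.58 -1.21] w 88.1 F [ 0.7  0.6 -0.4] t 1.4
n 5 d 131 ang 0
offset [[19, -4, 17], [20, -5, 17], [19, -4, 18], [19, -5, 17], [19, -4, 17]] 
rotation [[0.0, 0.0, 0.0], [0.0, 0.0, 0.0], [0.0, 0.0, 0.0], [0.0, 0.0, 0.0], [0.0, 0.0, 0.0]]
end [590.3 192.7  43.4] rot err 0.14
grip
n 5 d 60 ang 0
offset [[0, 0, 12], [0, 0, 12], [0, 0, 12], [0, 0, 12], [0, 0, 12]] 
rotation [[0.0, 0.0, 0.0], [0.0, 0.0, 0.0], [0.0, 0.0, 0.0], [0.0, 0.0, 0.0], [0.0, 0.0, 0.0]]
end [641.2 203.2  13.5] rot err 0.14
```

```bash
python3 - <<'E'
from plan import *
plan([645,150,170],R_of(45,40,1),vmax=40)
E
```

```text
now [559.7 209.  169.5] q [ 0.4  -0.78  2.32 -0.31  0.58 -1.21] w 88.1 F [ 0.7  0.6 -0.4] t 1.4
n 4 d 104 ang 32
offset [[-9, -19, 15], [-8, -21, 13], [-8, -22, 11], [-6, -24, 7]] 
rotation [[-5.5, 3.5, -4.5], [-6.0, 4.0, -4.0], [-5.5, 3.5, -4.5], [-5.5, 4.0, -4.0]]
end [644.6 150.  169.8] rot err 0.33
```

{"method": "carry_out", "body": {"offset": [[-9, -19, 15], [-8, -21, 13]], "rotation": [[-5.5, 3.5, -4.5], [-6.0, 4.0, -4.0]]}}

```text
time: 1.65
tool_pos: [574.4, 191.8, 157.6]
tcp_rot: [-0.135, 0.878, 0.062, 0.454]
contact_force: [0.6, 1.2, -0.1]
width: 87.7
```

```bash
python3 kin.py
```

```text
[-200.2  237.5  339.  -233.6  398.4  241.5] res 35.99479338776885
[  0.   0. -90.]
[  0.   0. -90.]
[  0.   0. -90.]
[  0.   0. -90.]
[  0.   0. -90.]
[  0.   0. -90.]
```

{"method": "carry_out", "body": {"offset": [[-8, -22, 11], [-6, -24, 7]], "rotation": [[-5.5, 3.5, -4.5], [-5.5, 4.0, -4.0]]}}

```text
time: 1.85
tool_pos: [596.5, 168.2, 156.2]
tcp_rot: [-0.203, 0.888, 0.083, 0.404]
contact_force: [0.4, -0.2, -0.9]
width: 87.9
```

```bash
python3 kin.py
```

```text
[ 59.1  89.4 330.1  -1.8 492.6 288.9] res 49.58241540595313
[  0.   0. -90.]
[  0.   0. -90.]
[  0.   0. -90.]
[  0.   0. -90.]
[  0.   0. -90.]
[  0.   0. -90.]
[  0.   0. -90.]
```

```bash
cat > kin.py <<'E'
from plan import *
from scipy.optimize import least_squares
rx=lambda a:Ro.from_euler('x',a).as_matrix(); ry=lambda a:Ro.from_euler('y',a).as_matrix(); rz=lambda a:Ro.from_euler('z',a).as_matrix()
def fk(q,g):
    # g: h, a, L1x, L1z, L2x, L2z, w5x, w5z(after q5), tool
    h,a,l1x,l1z,l2x,l2z,wx,wz=g
    R=rz(q[0]); p=np.array([0,0,h])+R@[a,0,0]
    R=R@ry(q[1]); p=p+R@[l1x,0,l1z]
    R=R@ry(q[2]); p=p+R@[l2x,0,l2z]
    R=R@rz(q[3]); R=R@ry(q[4]); p=p+R@[wx,0,wz]; R=R@rz(q[5]-np.pi/2*0)
    return p,R@rz(np.pi/2)
def data():
    D=[json.loads(l) for l in open('log.txt')]; o=[]
    for d in D:
        if not o or np.abs(np.array(o[-1][0])-d[0]).max()>.01: o.append(d)
    return o
def fit(lam=0.003):
    D=data()
    G0=np.array([300,0,0,350,0,350,0,250.])
    f=lambda g:np.concatenate([fk(d[0],g)[0]-d[1] for d in D]+[(g-G0)*lam])
    r=least_squares(f,G0); return r.x,f(r.x)[:-8].reshape(-1,3)
if __name__=='__main__':
    log(); g,res=fit(); print(g.round(1));print(res.round(1))
    for d in data(): print(np.round(d[0],2),np.round(d[1]))
E
python3 kin.py
```

```text
[128.2 142.   28.5 328.9  52.5 439.6  41.2 290. ]
[[ 30.4 -15.2  -1.8]
 [ 11.7  -7.4   3.9]
 [ 14.  -31.5  -3.4]
 [  8.1 -33.2  -1.9]
 [  1.5 -39.2   3.3]]
[ 1.13  0.09  1.23 -0.    1.82 -0.06] [225. 556. 222.]
[ 0.89 -0.49  1.92 -0.48  1.26 -0.6 ] [431. 343. 190.]
[ 0.4  -0.78  2.32 -0.31  0.58 -1.21] [560. 209. 169.]
[ 0.25 -0.71  2.25  0.06  0.65 -1.66] [574. 192. 158.]
[ 0.07 -0.57  2.11  0.37  0.81 -2.1 ] [597. 168. 156.]
```

```bash
sed -i 's/h,a,l1x,l1z,l2x,l2z,wx,wz=g/h,a,l1x,l1z,l2x,l2z,wx,wz,b=g/; s/R@\[a,0,0\]/R@[a,b,0]/; s/0,250\.\])/0,250.,30])/; s/\[:-8\]/[:-9]/' kin.py; python3 kin.py
```

```text
[ 1.575e+02  6.000e-01 -1.000e-01  3.725e+02  9.710e+01  5.580e+02
  1.000e-01  3.493e+02  3.400e+01]
[[ 0.  0. -0.]
 [-0.  0. -0.]
 [ 0. -0. -0.]
 [ 0.  0. -0.]
 [-0.  0.  0.]]
[ 1.13  0.09  1.23 -0.    1.82 -0.06] [225. 556. 222.]
[ 0.89 -0.49  1.92 -0.48  1.26 -0.6 ] [431. 343. 190.]
[ 0.4  -0.78  2.32 -0.31  0.58 -1.21] [560. 209. 169.]
[ 0.25 -0.71  2.25  0.06  0.65 -1.66] [574. 192. 158.]
[ 0.07 -0.57  2.11  0.37  0.81 -2.1 ] [597. 168. 156.]
```

```bash
cat > ik.py <<'E'
from kin import *
LO=np.array([-2.87,-.86,.17,-1.51,.06,-2.65])+.02; HI=np.array([2.87,2.18,2.46,4.65,2.69,2.65])-.02
G,_=fit()
def err(q,p,R):
    pp,RR=fk(q,G); return np.r_[(pp-p)/100,(RR.T@R-np.eye(3)).ravel()]
def ik(p,R,seeds=30,rng=np.random.default_rng(0),q0=None):
    out=[]
    for i in range(seeds):
        x0=LO+(HI-LO)*rng.random(6) if (q0 is None or i) else np.clip(q0,LO,HI)
        if q0 is None and i%2==0: x0[0]=np.clip(np.arctan2(p[1],p[0]),-2.8,2.8)
        r=least_squares(err,x0,bounds=(LO,HI),args=(p,R),max_nfev=60)
        if r.cost<1e-6 and not any(np.abs(r.x-o).max()<.05 for o in out): out.append(r.x)
        if q0 is not None and out: break
    return out
E
cat > opt.py <<'E'
from ik import *
import sys
B={'A':(461.3,2,15.8),'B':(630.2,-140.9,16.6),'C':(629.3,200.5,11.6)}
for n,(x,y,yaw) in B.items():
    for k in range(4):
        al=yaw+90*k
        u=np.array([np.cos(np.radians(al)),np.sin(np.radians(al))])
        for th in (50,60):
            for s in (1,):
                R=R_of(th,al,s); p=np.array([x,y,13.]);p[:2]+=12*u
                for q in ik(p,R,14): print(n,round(al),th,s,q.round(2),'wrist',(p-349*R[:,2]).round(0), 'q6flip',[round(q[5]+d,2) for d in (-np.pi,np.pi) if abs(q[5]+d)<2.63])
E
time python3 opt.py
```

```text
A 106 50 1 [-0.49  0.25  1.67  0.61  1.85  2.36] wrist [ 531. -244.  237.] q6flip [np.float64(-0.79)]
A 106 60 1 [-0.53  0.37  1.62  0.7   1.95  2.32] wrist [ 540. -277.  188.] q6flip [np.float64(-0.82)]
A 196 50 1 [ 0.05  0.55  1.28 -0.21  2.16  1.31] wrist [707.  72. 237.] q6flip [np.float64(-1.83)]
A 196 60 1 [ 0.06  0.7   1.17 -0.25  2.3   1.3 ] wrist [741.  81. 188.] q6flip [np.float64(-1.84)]
A 286 50 1 [ 0.49 -0.06  2.   -0.85  1.49  0.42] wrist [392. 248. 237.] q6flip []
A 286 60 1 [ 0.56  0.06  1.99 -0.98  1.56  0.55] wrist [382. 281. 188.] q6flip [np.float64(-2.59)]
B 107 50 1 [-0.54  0.79  0.94  0.62  2.05  2.42] wrist [ 703. -386.  237.] q6flip [np.float64(-0.73)]
B 107 60 1 [-0.57  0.91  0.84  0.74  2.16  2.45] wrist [ 713. -419.  188.] q6flip [np.float64(-0.69)]
B 197 50 1 [-0.12  1.04  0.56 -0.43  2.33  0.99] wrist [875. -68. 237.] q6flip [np.float64(-2.15)]
B 197 60 1 [-0.1   1.23  0.34 -0.59  2.5   0.88] wrist [908. -58. 188.] q6flip [np.float64(-2.26)]
B 287 50 1 [ 0.12  0.2   1.72 -0.93  1.22  0.18] wrist [557. 104. 237.] q6flip []
B 287 60 1 [ 0.19  0.28  1.74 -1.12  1.27  0.35] wrist [547. 137. 188.] q6flip []
C 12 50 1 [ 0.29 -0.23  2.15 -0.2   0.36 -1.33] wrist [379. 149. 237.] q6flip [np.float64(1.81)]
C 12 60 1 [ 0.3  -0.24  2.26 -0.86  0.11 -0.66] wrist [345. 142. 188.] q6flip [np.float64(2.48)]
C 192 50 1 [0.24 1.22 0.27 0.05 2.53 1.64] wrist [879. 252. 237.] q6flip [np.float64(-1.5)]
C 282 50 1 [ 0.62  0.61  1.2  -0.79  1.72  0.45] wrist [578. 451. 237.] q6flip []
C 282 60 1 [ 0.66  0.71  1.16 -0.92  1.79  0.49] wrist [571. 485. 188.] q6flip []
real	0m22.819s
user	0m21.180s
sys	0m0.216s
```

```bash
cat > blk.py <<'E'
from ik import *
def frame(x,y,al,th,s,ut,zt):
    u=np.array([np.cos(np.radians(al)),np.sin(np.radians(al)),0]); R=R_of(th,al,s)
    return np.array([x,y,0])+u*ut+[0,0,zt],R
def stand(pg,Rg,c,Px,Py,al,th2,s,clear=1.0):
    "grip TCP pg,Rg with block centre c (flat wells up, at yaw al); return TCP pose putting block on edge at P, turned about y after roll"
    Rb=Rz=Ro.from_euler('z',al,degrees=True).as_matrix()
    rel=Rg.T@Rb; cr=Rg.T@(np.asarray(c)-pg)
    R=R_of(th2,al,s); ang=None
    p=np.array([Px,Py,25+clear])-R@cr
    return p,R,(R@rel)[:,2],(R@rel)
E
python3 - <<'E'
from blk import *
al=11.6; c=np.array([629.3,200.5,12]); 
pg,Rg=frame(c[0],c[1],al,40,1,8,10)
print('grip',pg,[q.round(2) for q in ik(pg,Rg,10)])
u=np.array([np.cos(np.radians(al)),np.sin(np.radians(al))])
P=c[:2]+30*u
p,R,bz,_=stand(pg,Rg,c,*P,al,50,-1)
print('place',p,bz.round(2),[q.round(2) for q in ik(p,R,10)])
lp=pg+[0,0,130]; print('lift',[q.round(2) for q in ik(lp,Rg,10)], [q.round(2) for q in ik(lp,R_of(40,al,-1),10)])
pre=pg-Rg[:,2]*50; print('pre',pre,[q.round(2) for q in ik(pre,Rg,10)])
a=plan(pre,Rg,vmax=35)
E
```

```text
grip [637.136602   202.10862337  10.        ] [array([ 0.28, -0.18,  2.03, -0.09,  0.6 , -1.43])]
place [660.64640799 206.93449348  18.        ] [-0.98 -0.2   0.  ] [array([ 0.29, -0.18,  2.1 , -0.19,  0.36,  1.8 ])]
lift [array([ 0.28, -0.31,  1.89, -0.07,  0.86, -1.46])] [array([ 0.28, -0.31,  1.89, -0.07,  0.86,  1.68])]
pre [605.65366034 195.64610355  48.30222216] [array([ 0.29, -0.33,  2.08, -0.09,  0.7 , -1.44])]
now [596.5 168.2 156.2] q [ 0.07 -0.57  2.11  0.37  0.81 -2.1 ] w 87.9 F [ 0.4 -0.2 -0.9] t 1.9
n 4 d 112 ang 16
offset [[17, 6, 21], [16, 5, 22], [16, 6, 23], [15, 6, 22]] 
rotation [[2.0, 2.0, 2.5], [2.5, 2.5, 2.5], [2.0, 2.0, 3.0], [2.5, 2.5, 2.5]]
end [605.7 195.3  48.7] rot err 0.24
```

{"method": "carry_out", "body": {"offset": [[17, 6, 21], [16, 5, 22], [16, 6, 23], [15, 6, 22]], "rotation": [[2.0, 2.0, 2.5], [2.5, 2.5, 2.5], [2.0, 2.0, 3.0], [2.5, 2.5, 2.5]]}}

```text
time: 2.25
tool_pos: [606.3, 194.6, 47.8]
tcp_rot: [-0.091, 0.936, 0.032, 0.339]
contact_force: [0.3, -0.6, 0.1]
width: 88.3
```

```bash
python3 - <<'E'
from blk import *
al=11.6
pg,Rg=frame(629.3,200.5,al,40,1,8,10)
plan(pg,Rg,vmax=12)
im=viewer.capture('wrist'); cv2.imwrite('pics/w1.png',im[:,:,::-1])
E
```

```text
now [606.3 194.6  47.8] q [ 0.29 -0.32  2.07 -0.1   0.7  -1.42] w 88.3 F [ 0.3 -0.6  0.1] t 2.2
n 5 d 49 ang 1
offset [[0, 0, 10], [0, 1, 10], [0, 0, 10], [0, 0, 9], [0, 0, 10]] 
rotation [[-0.0, -0.0, -0.0], [-0.0, -0.0, -0.0], [-0.5, -0.0, -0.0], [0.0, -0.0, -0.5], [0.0, -0.0, 0.0]]
end [636.8 201.7  10.1] rot err 0.3
```

View pics/w1.png

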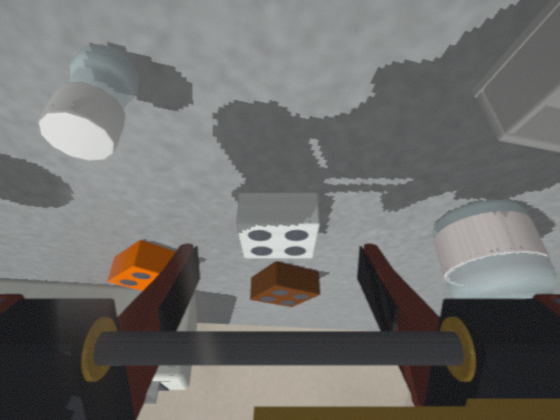

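{"method": "carry_out", "body": {"offset": [[0, 0, 10], [0, 1, 10], [0, 0, 10], [0, 0, 9], [0, 0, 10]], "rotation": [[0, 0, 0], [0, 0, 0], [-0.5, 0, 0], [0, 0, -0.5], [0, 0, 0]]}}

```text
time: 2.8
tool_pos: [638.0, 201.8, 12.2]
tcp_rot: [-0.098, 0.935, 0.035, 0.34]
contact_force: [-1.0, 0.1, -0.0]
width: 87.8
```

{"method": "carry_out", "body": {"offset": [[0, 0, 0], [0, 0, 0], [0, 0, 0], [0, 0, 0]], "rotation": [[0, 0, 0], [0, 0, 0], [0, 0, 0], [0, 0, 0]], "gripper": 0, "squeeze": 40}}

```text
time: 3.2
tool_pos: [637.3, 202.5, 12.5]
tcp_rot: [-0.098, 0.935, 0.035, 0.34]
contact_force: [-0.4, -0.1, -0.3]
width: 59.0
```

{"method": "carry_out", "body": {"offset": [[0, 0, 0], [0, 0, 0], [0, 0, 0]], "rotation": [[0, 0, 0], [0, 0, 0], [0, 0, 0]]}}

```text
time: 3.5
tool_pos: [637.3, 202.4, 12.4]
tcp_rot: [-0.098, 0.935, 0.035, 0.34]
contact_force: [-1.2, -1.2, 3.1]
width: 50.2
```

{"method": "carry_out", "body": {"offset": [[-6, 0, -8], [-13, 0, -15], [-19, 0, -23], [-19, 0, -23], [-19, 0, -23]], "rotation": [[0, 0, 0], [0, 0, 0], [0, 0, 0], [0, 0, 0], [0, 0, 0]]}}

```text
time: 4.0
tool_pos: [635.8, 202.2, 132.0]
tcp_rot: [-0.098, 0.935, 0.035, 0.339]
contact_force: [0.3, 0.3, -1.4]
width: 49.7
```

{"method": "carry_out", "body": {"offset": [[0, 0, 0], [0, 0, 0], [0, 0, 0], [0, 0, 0], [0, 0, 0], [0, 0, 0], [0, 0, 0], [0, 0, 0]], "rotation": [[0, 0, 8.5], [0, 0, 8.5], [0, 0, 8.5], [0, 0, 8.5], [0, 0, 8.5], [0, 0, 8.5], [0, 0, 8.5], [0, 0, 8.5]]}}

```text
time: 4.8
tool_pos: [635.9, 202.3, 130.9]
tcp_rot: [0.444, 0.829, 0.219, 0.26]
contact_force: [-0.1, 0.5, -1.8]
width: 49.8
```

{"method": "carry_out", "body": {"offset": [[0, 0, 0], [0, 0, 0], [0, 0, 0], [0, 0, 0], [0, 0, 0], [0, 0, 0], [0, 0, 0], [0, 0, 0]], "rotation": [[0, 0, 8.5], [0, 0, 8.5], [0, 0, 8.5], [0, 0, 8.5], [0, 0, 8.5], [0, 0, 8.5], [0, 0, 8.5], [0, 0, 8.5]]}}

```text
time: 5.6
tool_pos: [635.9, 202.3, 130.9]
tcp_rot: [0.832, 0.439, 0.327, 0.093]
contact_force: [0.3, -0.3, -0.7]
width: 49.7
```

```bash
python3 - <<'E'
from blk import *
al=11.6; c=np.array([629.3,200.5,12])
pg,Rg=frame(c[0],c[1],al,40,1,8,12.5)
u=np.array([np.cos(np.radians(al)),np.sin(np.radians(al))])
P=c[:2]+30*u
p,R,bz,_=stand(pg,Rg,c,*P,al,50,-1)
print(p,bz)
a=plan(p+[0,0,25],R,vmax=25)
plan(p,R,start=a,vmax=6)
im=viewer.capture('scene'); cv2.imwrite('pics/s1.png',cv2.resize(im[150:310,280:460,::-1],None,fx=3,fy=3))
E
```

```text
[658.19746986 206.43179867  18.        ] [-9.79575250e-01 -2.01077921e-01  1.44600982e-16]
now [635.9 202.3 130.9] q [ 0.28 -0.3   1.9  -0.06  0.85  0.91] w 49.7 F [ 0.3 -0.3 -0.7] t 5.6
n 6 d 91 ang 45
offset [[-5, -4, 14], [-5, -4, 13], [-7, -4, 13], [-7, -2, 13], [-8, -2, 13], [-8, -1, 13]] 
rotation [[-0.5, 1.5, 7.5], [-1.0, 1.5, 7.0], [-0.5, 2.0, 7.5], [-0.5, 1.5, 7.0], [-1.0, 1.5, 7.5], [-0.5, 1.5, 7.5]]
end [658.6 206.8  43.1] rot err 0.24
n 5 d 25 ang 0
offset [[-4, 0, 3], [-4, 0, 3], [-4, 0, 4], [-4, 0, 3], [-4, 0, 3]] 
rotation [[-0.0, 0.0, -0.0], [-0.0, 0.0, -0.0], [-0.0, 0.0, -0.0], [-0.0, 0.0, -0.0], [-0.0, 0.0, -0.0]]
end [657.9 206.8  17.5] rot err 0.24
```

View pics/s1.png

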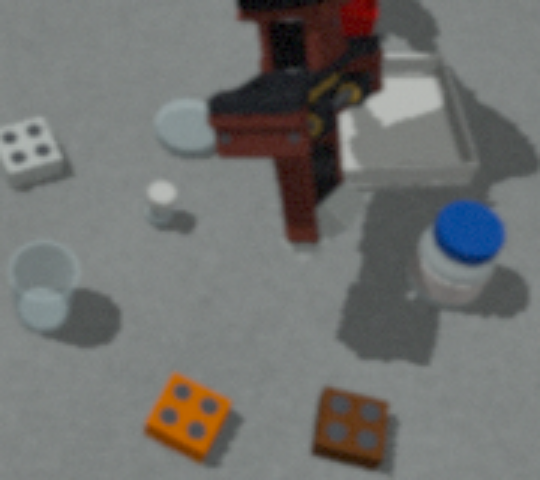

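{"method": "carry_out", "body": {"offset": [[-5, -4, 14], [-5, -4, 13], [-7, -4, 13], [-7, -2, 13], [-8, -2, 13], [-8, -1, 13]], "rotation": [[-0.5, 1.5, 7.5], [-1.0, 1.5, 7.0], [-0.5, 2.0, 7.5], [-0.5, 1.5, 7.0], [-1.0, 1.5, 7.5], [-0.5, 1.5, 7.5]]}}

```text
time: 6.25
tool_pos: [658.9, 206.5, 42.7]
tcp_rot: [0.902, 0.092, 0.42, -0.044]
contact_force: [0.5, -0.3, -1.5]
width: 49.6
```

{"method": "carry_out", "body": {"offset": [[-4, 0, 3], [-4, 0, 3], [-4, 0, 3], [-2, 0, 2], [0, 0, 0]], "rotation": [[0, 0, 0], [0, 0, 0], [0, 0, 0], [0, 0, 0], [0, 0, 0]]}}

```text
time: 6.75
tool_pos: [658.8, 206.5, 25.9]
tcp_rot: [0.902, 0.094, 0.42, -0.043]
contact_force: [-0.3, -0.2, -1.7]
width: 50.0
```

```bash
python3 - <<'E'
from blk import *
s=log(); print(s['tool_pos'],s['contact_force'],R_of(50,11.6,-1).T@Ro.from_quat(s['tcp_rot']).as_matrix())
for n in('side','wrist'):
    im=viewer.capture(n); cv2.imwrite(f'pics/{n}2.png',cv2.resize(im[100:250,230:430,::-1],None,fx=3,fy=3) if n=='side' else im[:,:,::-1])
E
```

```text
[658.84322033 206.45373324  25.94671115] [-0.2718907  -0.19044321 -1.68471725] [[ 9.99990403e-01  4.26772388e-03 -9.90096287e-04]
 [-4.27033505e-03  9.99987370e-01 -2.65033000e-03]
 [ 9.78772905e-04  2.65453260e-03  9.99995998e-01]]
```

View pics/side2.png

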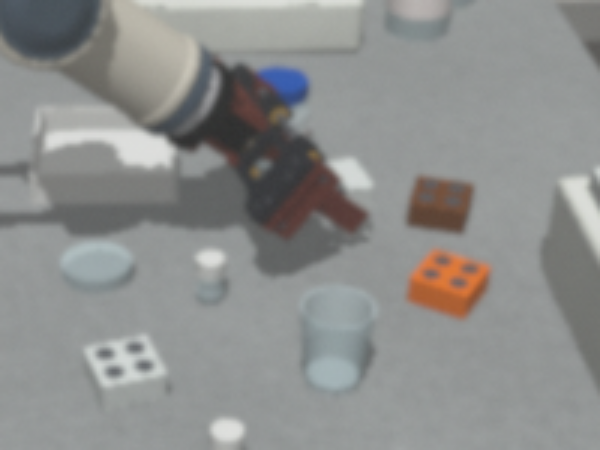

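View pics/wrist2.png

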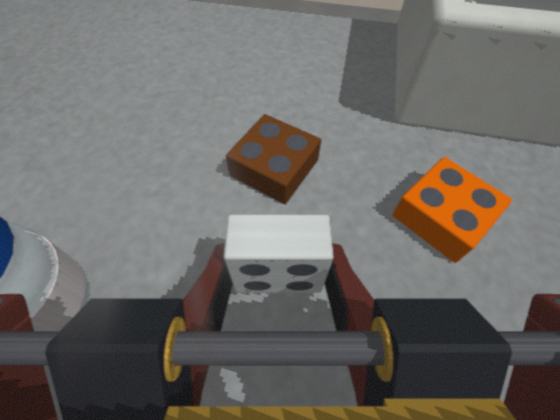

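{"method": "carry_out", "body": {"offset": [[-2, 0, 2], [-2, 0, 2], [-2, 0, 1], [0, 0, 0]], "rotation": [[0, 0, 0], [0, 0, 0], [0, 0, 0], [0, 0, 0]]}}

```text
time: 7.25
tool_pos: [658.7, 206.5, 17.8]
tcp_rot: [0.902, 0.094, 0.42, -0.043]
contact_force: [0.7, 0.7, -1.9]
width: 49.6
```

{"method": "carry_out", "body": {"offset": [[-1, 0, 1], [-1, 0, 0], [0, 0, 0]], "rotation": [[0, 0, 0], [0, 0, 0], [0, 0, 0]]}}

```text
time: 7.55
tool_pos: [659.3, 206.8, 17.8]
tcp_rot: [0.901, 0.094, 0.422, -0.044]
contact_force: [1.5, 0.6, 3.5]
width: 49.9
```

{"method": "carry_out", "body": {"offset": [[0, 0, 0], [0, 0, 0], [0, 0, 0], [0, 0, -4], [0, 0, -15], [0, 0, -20], [0, 0, -25]], "rotation": [[0, 0, 0], [0, 0, 0], [0, 0, 0], [0, 0, 0], [0, 0, 0], [0, 0, 0], [0, 0, 0]], "gripper": 1}}

```text
time: 8.25
tool_pos: [609.1, 196.0, 56.0]
tcp_rot: [0.902, 0.094, 0.419, -0.043]
contact_force: [0.9, 0.7, -0.3]
width: 87.8
```

```bash
python3 - <<'E'
from blk import *
al=11.6; u=np.array([np.cos(np.radians(al)),np.sin(np.radians(al)),0])
P=np.array([629.3,200.5,0])+30*u
R=R_of(15,al,-1)
a=plan(P+45*u+[0,0,75],R,vmax=30)
a=plan(P+40*u+[0,0,41],R,start=a,vmax=20)
for n in('wrist',):
    im=viewer.capture(n); cv2.imwrite(f'pics/{n}3.png',im[:,:,::-1])
E
```

```text
now [609.1 196.   56. ] q [ 0.3  -0.41  2.21 -0.15  0.49  1.76] w 87.8 F [ 0.9  0.7 -0.3] t 8.2
n 5 d 98 ang 35
offset [[15, 0, 12], [17, 0, 10], [18, 0, 8], [18, 0, 6], [20, 0, 4]] 
rotation [[-0.0, -7.0, 0.0], [-0.0, -7.0, 0.0], [-0.0, -7.0, 0.0], [-0.0, -7.0, 0.0], [-0.0, -7.0, 0.0]]
end [703.2 215.8  75.1] rot err 0.3
n 2 d 35 ang 0
offset [[-7, 0, 16], [-7, 0, 16]] 
rotation [[-0.0, 0.0, 0.0], [-0.0, 0.0, 0.0]]
end [697.9 214.6  40.6] rot err 0.3
```

View pics/wrist3.png

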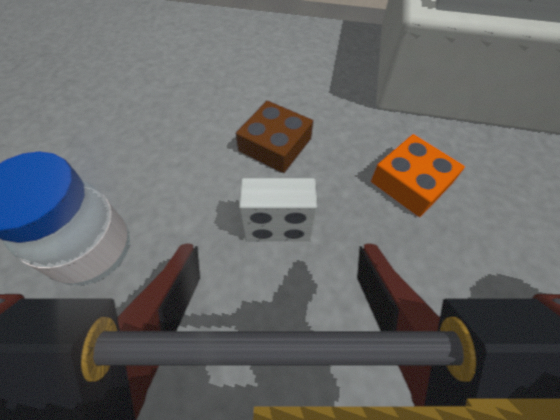

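{"method": "carry_out", "body": {"offset": [[15, 0, 2], [17, 0, 10], [18, 0, 8], [18, 0, 6], [20, 0, 4], [-3, 0, 10], [0, 0, 0]], "rotation": [[0, -7, 0], [0, -7, 0], [0, -7, 0], [0, -7, 0], [0, -7, 0], [0, 0, 0], [0, 0, 0]], "gripper": 0}}

```text
time: 9.0
tool_pos: [696.3, 214.2, 67.7]
tcp_rot: [0.987, 0.102, 0.127, -0.013]
contact_force: [-0.5, 0.1, -1.1]
width: 35.4
```

```bash
cat > push.py <<'E'
from blk import *
import sys
x,y,al,s=map(float,sys.argv[1:5])
u=np.array([np.cos(np.radians(al)),np.sin(np.radians(al)),0]); P=np.array([x,y,0])
R=R_of(15,al,s)
a=plan(P+34*u+[0,0,41],R,vmax=20)
a=plan(P+4*u+[0,0,41],R,start=a,vmax=5)
E
python3 push.py 658.7 206.5 11.6 -1
```

```text
now [696.3 214.2  67.7] q [ 0.26  0.23  1.37 -0.01  1.28  1.63] w 35.4 F [-0.5  0.1 -1.1] t 9.0
n 2 d 27 ang 0
offset [[-5, 0, 12], [-6, 0, 13]] 
rotation [[-0.0, 0.0, 0.0], [-0.0, 0.5, 0.0]]
end [692.1 213.3  40.7] rot err 0.27
n 7 d 30 ang 0
offset [[-4, 0, -1], [-4, 0, -1], [-4, 0, -1], [-5, 0, -2], [-4, 0, -1], [-4, 0, -1], [-4, 0, -1]] 
rotation [[-0.0, -0.0, 0.0], [-0.0, -0.0, 0.0], [-0.0, -0.0, 0.0], [-0.0, -0.0, 0.0], [-0.0, -0.0, 0.0], [-0.0, -0.0, 0.0], [-0.0, -0.0, 0.0]]
end [662.6 207.1  40.8] rot err 0.27
```

{"method": "carry_out", "body": {"offset": [[-5, 0, 12], [-6, 0, 13], [-4, 0, -1], [-4, 0, -1], [-4, 0, -1], [-4, 0, -1], [-4, 0, -1]], "rotation": [[0, 0, 0], [0, 0, 0], [0, 0, 0], [0, 0, 0], [0, 0, 0], [0, 0, 0], [0, 0, 0]]}}

```text
time: 9.7
tool_pos: [672.2, 209.3, 46.1]
tcp_rot: [0.986, 0.102, 0.13, -0.013]
contact_force: [-0.4, -0.2, -0.2]
width: 0.6
```

{"method": "carry_out", "body": {"offset": [[-4, 0, -1], [-4, 0, -1], [-4, 0, -1], [-4, 0, -1], [0, 0, 0]], "rotation": [[0, 0, 0], [0, 0, 0], [0, 0, 0], [0, 0, 0], [0, 0, 0]]}}

```text
time: 10.2
tool_pos: [655.5, 205.8, 44.5]
tcp_rot: [0.986, 0.102, 0.129, -0.013]
contact_force: [0.0, 0.2, 1.0]
width: 0.3
```

```bash
python3 - <<'E'
from blk import *
for n in('wrist',):
    im=viewer.capture(n); cv2.imwrite(f'pics/{n}4.png',im[:,:,::-1])
E
```

```text
(no output)
```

View pics/wrist4.png

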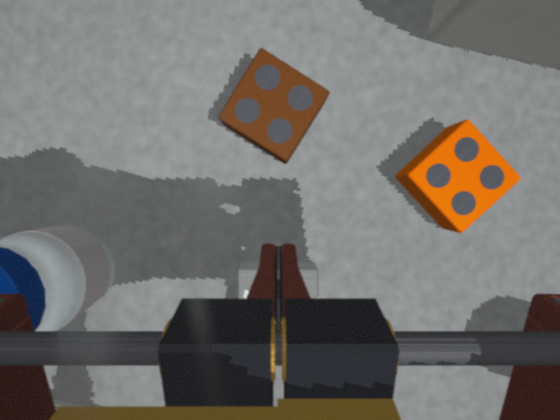

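```bash
python3 - <<'E'
from blk import *
im=viewer.capture('side'); cv2.imwrite(f'pics/side5.png',cv2.resize(im[130:220,270:390,::-1],None,fx=5,fy=5))
E
```

```text
(no output)
```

View pics/side5.png

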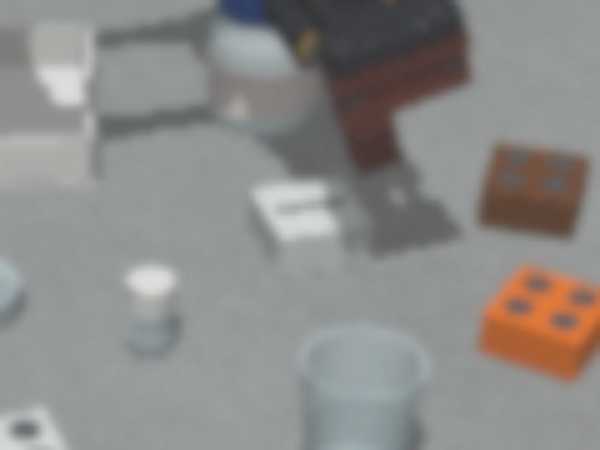

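```bash
python3 - <<'E'
from blk import *
al=105.8; c=np.array([461.3,2,12]); 
pg,Rg=frame(c[0],c[1],al,40,1,8,10.5)
print('grip',pg,[q.round(2) for q in ik(pg,Rg,10)])
u=np.array([np.cos(np.radians(al)),np.sin(np.radians(al))])
P=c[:2]+30*u
p,R,bz,_=stand(pg,Rg,c,*P,al,50,-1)
print('place',P,p,bz.round(2),[q.round(2) for q in ik(p,R,10)])
lp=pg+[0,0,120]; print('lift',[q.round(2) for q in ik(lp,Rg,10)], [q.round(2) for q in ik(lp,R_of(40,al,-1),10)])
R15=R_of(15,al,-1); 
print('push',[q.round(2) for q in ik(np.r_[P+20*u,45],R15,10)])
pre=pg-Rg[:,2]*50; print('pre',pre,[q.round(2) for q in ik(pre,Rg,10)])
a=plan([560,60,160],R_of(25,60,1),vmax=40)
a=plan(pre+[0,-10,40],Rg,start=a,vmax=40)
a=plan(pre,Rg,start=a,vmax=40)
E
```

```text
grip [459.12175802   9.69774395  10.5       ] [array([-0.44,  0.13,  1.72,  0.52,  1.76,  2.4 ])]
place [453.13159259  30.86653981] [452.72317222  32.3098668   18.        ] [ 0.27 -0.96  0.  ] [array([-0.46,  0.21,  1.7 ,  0.63,  1.84, -0.76])]
lift [array([-0.44,  0.02,  1.61,  0.55,  1.95,  2.52])] [array([-0.44,  0.02,  1.61,  0.55,  1.95, -0.62])]
push [array([-0.15, -0.21,  1.86,  0.24,  1.6 , -0.43])]
pre [467.87267648 -21.22734625  48.80222216] [array([-0.48,  0.14,  1.64,  0.51,  1.85,  2.4 ])]
now [656.  205.9  44.6] q [ 0.26  0.13  1.53 -0.02  1.22  1.63] w 0.5 F [-0.5 -0.6 -0.4] t 10.3
n 16 d 209 ang 135
offset [[-6, 8, -9], [-4, 8, -9], [-4, 9, -9], [-2, 9, -9], [-2, 9, -9], [0, 10, -9], [1, 9, -9], [2, 9, -10]] 
rotation [[0.5, -1.5, 8.5], [1.0, -1.0, 8.0], [0.5, -1.5, 8.5], [1.0, -1.0, 8.0], [0.5, -1.5, 8.5], [1.0, -1.0, 8.5], [0.5, -1.5, 8.0], [1.0, -1.5, 8.5]]
offset [[3, 8, -9], [4, 8, -10], [5, 7, -10], [5, 6, -10], [6, 5, -11], [7, 4, -10], [6, 3, -11], [7, 1, -11]] 
rotation [[0.5, -1.0, 8.0], [1.0, -1.5, 8.5], [0.5, -1.0, 8.5], [1.0, -1.5, 8.0], [0.5, -1.0, 8.5], [1.0, -1.5, 8.0], [0.5, -1.0, 8.5], [0.5, -1.5, 8.5]]
end [560.5  60.2 159.9] rot err 0.3
n 6 d 148 ang 48
offset [[24, 6, 2], [23, 8, 1], [23, 11, 1], [20, 13, 2], [20, 15, 1], [17, 17, 2]] 
rotation [[-4.0, -2.5, -6.5], [-4.0, -2.0, -6.5], [-4.0, -2.5, -6.5], [-4.5, -2.5, -6.5], [-4.0, -2.0, -6.5], [-4.0, -2.5, -6.5]]
end [468.2 -30.7  88.9] rot err 0.11
n 2 d 41 ang 0
offset [[9, -1, 18], [10, -1, 19]] 
rotation [[0.0, -0.0, 0.0], [0.0, -0.0, 0.0]]
end [467.6 -21.3  48.3] rot err 0.11
```

```bash
python3 - <<'E'
from blk import *
al=105.8
pg,Rg=frame(461.3,2,al,40,1,8,10.5)
R=R_of(15,11.6,-1)
pre=pg-Rg[:,2]*50
a=plan([640,195,110],R,vmax=40)
a=plan(pre+[10,-30,60],Rg,start=a,vmax=40)
print(ik(a[0],a[1],5))
a=plan(pre,Rg,start=a,vmax=40)
E
```

```text
now [656.  205.9  44.6] q [ 0.26  0.13  1.53 -0.02  1.22  1.63] w 0.5 F [-0.5 -0.6 -0.4] t 10.3
n 2 d 68 ang 0
offset [[0, 4, -34], [0, 3, -34]] 
rotation [[-0.0, 0.0, 0.0], [-0.0, 0.0, 0.0]]
end [640.2 195.5 110.3] rot err 0.24
n 12 d 295 ang 99
offset [[-17, 17, -4], [-15, 20, -4], [-12, 20, -4], [-10, 23, -3], [-8, 23, -4], [-5, 24, -3], [-2, 24, -5], [1, 24, -5]] 
rotation [[1.5, -3.5, 7.0], [1.5, -4.0, 7.5], [2.0, -3.5, 7.0], [1.5, -3.5, 7.5], [1.5, -4.0, 7.0], [1.5, -3.5, 7.5], [2.0, -3.5, 7.0], [1.5, -4.0, 7.5]]
offset [[4, 24, -5], [6, 22, -7], [8, 22, -8], [11, 21, -9]] 
rotation [[1.5, -3.5, 7.0], [1.5, -3.5, 7.5], [1.5, -4.0, 7.0], [2.0, -3.5, 7.0]]
end [477.5 -51.5 109. ] rot err 0.28
[array([-0.51902778,  0.1426257 ,  1.52336613,  0.51190341,  1.96279679,
        2.42392263])]
n 2 d 68 ang 0
offset [[7, 1, 33], [7, 0, 33]] 
rotation [[-0.0, 0.0, 0.0], [-0.0, 0.0, 0.0]]
end [468.1 -21.2  49.4] rot err 0.28
```

{"method": "carry_out", "body": {"offset": [[0, 4, -34], [0, 3, -34], [-17, 17, -4], [-15, 20, -4], [-12, 20, -4], [-10, 23, -3], [-8, 23, -4], [-5, 24, -3]], "rotation": [[0, 0, 0], [0, 0, 0], [1.5, -3.5, 7.0], [1.5, -4.0, 7.5], [2.0, -3.5, 7.0], [1.5, -3.5, 7.5], [1.5, -4.0, 7.0], [1.5, -3.5, 7.5]], "gripper": 1}}

```text
time: 11.1
tool_pos: [558.7, 71.4, 109.7]
tcp_rot: [0.955, -0.259, -0.08, -0.12]
contact_force: [0.2, -0.9, 0.5]
width: 60.8
```

{"method": "carry_out", "body": {"offset": [[-2, 24, -5], [1, 24, -5], [4, 24, -5], [6, 22, -7], [8, 22, -8], [11, 21, -9], [0, 0, 0]], "rotation": [[2.0, -3.5, 7.0], [1.5, -4.0, 7.5], [1.5, -3.5, 7.0], [1.5, -3.5, 7.5], [1.5, -4.0, 7.0], [2.0, -3.5, 7.0], [0, 0, 0]]}}

```text
time: 11.8
tool_pos: [476.3, -54.6, 107.3]
tcp_rot: [0.748, -0.569, -0.273, -0.208]
contact_force: [0.2, 0.6, -0.4]
width: 87.8
```

```bash
python3 - <<'E'
from blk import *
al=105.8
pg,Rg=frame(461.3,2,al,40,1,8,10.5)
pre=pg-Rg[:,2]*50
a=plan(pre,Rg,vmax=40)
im=viewer.capture('wrist'); cv2.imwrite('pics/w6.png',im[:,:,::-1])
E
```

```text
now [476.3 -54.6 107.3] q [-0.53  0.15  1.52  0.51  1.96  2.42] w 87.8 F [ 0.2  0.6 -0.4] t 11.8
n 2 d 68 ang 0
offset [[6, 0, 33], [5, -1, 34]] 
rotation [[-0.0, 0.0, -0.0], [-0.0, 0.0, -0.0]]
end [468.  -20.8  49. ] rot err 0.37
```

View pics/w6.png

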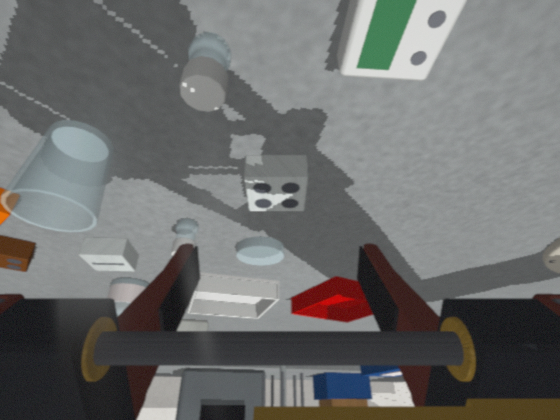

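{"method": "carry_out", "body": {"offset": [[6, 0, 33], [5, -1, 34], [0, 0, 10], [0, 0, 10], [0, 0, 10], [0, 0, 10], [0, 0, 10]], "rotation": [[0, 0, 0], [0, 0, 0], [0, 0, 0], [0, 0, 0], [0, 0, 0], [0, 0, 0], [0, 0, 0]]}}

```text
time: 12.55
tool_pos: [461.3, 13.2, 12.5]
tcp_rot: [0.751, -0.565, -0.271, -0.208]
contact_force: [0.2, 0.0, -0.3]
width: 87.8
```

{"method": "carry_out", "body": {"offset": [[0, 0, 0], [0, 0, 0], [0, 0, 0], [0, 0, 0], [0, 0, 0], [0, 0, 0]], "rotation": [[0, 0, 0], [0, 0, 0], [0, 0, 0], [0, 0, 0], [0, 0, 0], [0, 0, 0]], "gripper": 0}}

```text
time: 13.15
tool_pos: [460.9, 12.8, 12.5]
tcp_rot: [0.751, -0.565, -0.271, -0.208]
contact_force: [-0.3, -0.1, 1.4]
width: 49.9
```

{"method": "carry_out", "body": {"offset": [[-6, 0, -8], [-13, 0, -15], [-19, 0, -23], [-19, 0, -23], [-16, 0, -19]], "rotation": [[0, 0, 0], [0, 0, 0], [0, 0, 0], [0, 0, -4], [0, 0, -8.5]]}}

```text
time: 13.65
tool_pos: [459.5, 11.8, 128.6]
tcp_rot: [0.809, -0.479, -0.246, -0.237]
contact_force: [0.7, -0.0, -1.3]
width: 49.9
```

{"method": "carry_out", "body": {"offset": [[0, 0, 0], [0, 0, 0], [0, 0, 0], [0, 0, 0], [0, 0, 0], [0, 0, 0], [0, 0, 0], [0, 0, 0]], "rotation": [[0, 0, -8.5], [0, 0, -8.5], [0, 0, -8.5], [0, 0, -8.5], [0, 0, -8.5], [0, 0, -8.5], [0, 0, -8.5], [0, 0, -8.5]]}}

```text
time: 14.45
tool_pos: [459.3, 11.9, 127.0]
tcp_rot: [0.938, 0.056, -0.072, -0.334]
contact_force: [0.1, 0.4, -1.7]
width: 49.8
```

{"method": "carry_out", "body": {"offset": [[0, 0, 0], [0, 0, 0], [0, 0, 0], [0, 0, 0], [0, 0, 0], [0, 0, 0]], "rotation": [[0, 0, -8.5], [0, 0, -8.5], [0, 0, -8.5], [0, 0, -8.5], [0, 0, -8.5], [0, 0, -8.5]]}}

```text
time: 15.05
tool_pos: [459.3, 11.9, 127.0]
tcp_rot: [0.822, 0.455, 0.079, -0.333]
contact_force: [0.6, -0.0, -1.4]
width: 49.6
```

```bash
cat > place.py <<'E'
from blk import *
import sys
# cx cy al  grip tcp x y z  place offset along u
cx,cy,al,gx,gy,gz,off=map(float,sys.argv[1:8])
c=np.array([cx,cy,12]); Rg=R_of(40,al,1); pg=np.array([gx,gy,gz])
u=np.array([np.cos(np.radians(al)),np.sin(np.radians(al))])
P=c[:2]+off*u
p,R,bz,_=stand(pg,Rg,c,*P,al,50,-1)
print('P',P,'tcp',p,bz.round(2))
a=plan(p+[0,0,12],R,vmax=25)
a=plan(p,R,start=a,vmax=4)
E
python3 place.py 461.3 2 105.8 460.9 12.8 12.5 30
```

```text
P [453.13159259  30.86653981] tcp [450.80855421  29.68955343  15.49913357] [ 0.27 -0.96  0.  ]
now [459.3  11.9 127. ] q [-0.44  0.02  1.62  0.55  1.94  0.21] w 49.6 F [ 0.6 -0.  -1.4] t 15.1
n 6 d 101 ang 49
offset [[-6, 6, 15], [-7, 5, 14], [-8, 4, 15], [-9, 3, 14], [-9, 2, 13], [-11, 0, 14]] 
rotation [[0.5, 1.5, -8.0], [1.0, 1.5, -8.0], [0.5, 1.5, -8.0], [1.0, 2.0, -8.0], [0.5, 1.5, -8.0], [1.0, 1.5, -7.5]]
end [450.5  29.6  27.2] rot err 0.31
n 3 d 12 ang 0
offset [[-3, 0, 2], [-3, 0, 3], [-3, 0, 2]] 
rotation [[-0.0, -0.0, -0.0], [-0.0, -0.0, -0.0], [-0.0, -0.0, -0.0]]
end [450.5  29.2  15.8] rot err 0.31
```

{"method": "carry_out", "body": {"offset": [[-6, 6, 15], [-7, 5, 14], [-8, 4, 15], [-9, 3, 14], [-9, 2, 13], [-11, 0, 14], [-3, 0, 2], [0, 0, 0]], "rotation": [[0.5, 1.5, -8.0], [1.0, 1.5, -8.0], [0.5, 1.5, -8.0], [1.0, 2.0, -8.0], [0.5, 1.5, -8.0], [1.0, 1.5, -7.5], [0, 0, 0], [0, 0, 0]]}}

```text
time: 15.85
tool_pos: [450.2, 29.3, 23.1]
tcp_rot: [0.551, 0.719, 0.252, -0.341]
contact_force: [0.3, 0.0, -1.4]
width: 49.5
```

{"method": "carry_out", "body": {"offset": [[-2, 0, 2], [-2, 0, 1], [-1, 0, 1], [0, 0, 0]], "rotation": [[0, 0, 0], [0, 0, 0], [0, 0, 0], [0, 0, 0]]}}

```text
time: 16.25
tool_pos: [450.4, 29.1, 17.0]
tcp_rot: [0.55, 0.72, 0.253, -0.34]
contact_force: [0.3, -0.8, -1.6]
width: 49.6
```

{"method": "carry_out", "body": {"offset": [[-1, 0, 1], [-1, 0, 1], [0, 0, 0]], "rotation": [[0, 0, 0], [0, 0, 0], [0, 0, 0]]}}

```text
time: 16.55
tool_pos: [450.1, 29.4, 13.9]
tcp_rot: [0.55, 0.72, 0.253, -0.34]
contact_force: [-0.3, -0.9, -2.3]
width: 49.7
```

{"method": "carry_out", "body": {"offset": [[-1, 0, 0], [-1, 0, 1], [0, 0, 0]], "rotation": [[0, 0, 0], [0, 0, 0], [0, 0, 0]]}}

```text
time: 16.85
tool_pos: [450.3, 29.1, 13.7]
tcp_rot: [0.549, 0.72, 0.254, -0.34]
contact_force: [-2.4, -0.7, 8.5]
width: 49.7
```

Contact, 8.5 N. Release and back off.

{"method": "carry_out", "body": {"offset": [[0, 0, 0], [0, 0, 0], [0, 0, 0], [0, 0, -4], [0, 0, -15], [0, 0, -20], [0, 0, -25]], "rotation": [[0, 0, 0], [0, 0, 0], [0, 0, 0], [0, 0, 0], [0, 0, 0], [0, 0, 0], [0, 0, 0]], "gripper": 1}}

```text
time: 17.55
tool_pos: [463.8, -19.2, 53.6]
tcp_rot: [0.55, 0.72, 0.253, -0.34]
contact_force: [1.1, -0.4, -0.3]
width: 87.7
```

```bash
python3 - <<'E'
from blk import *
log()
im=viewer.capture('wrist'); cv2.imwrite('pics/w7.png',im[:,:,::-1])
E
```

```text
(no output)
```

View pics/w7.png

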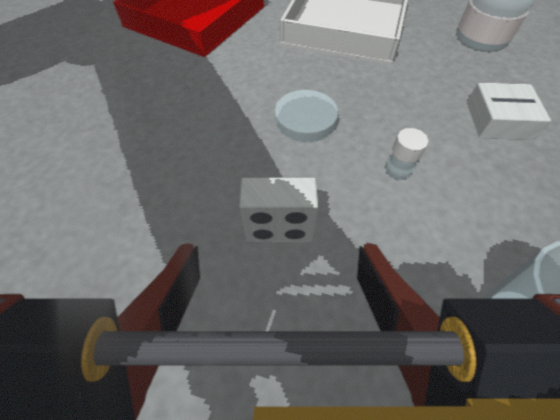

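{"method": "carry_out", "body": {"offset": [[15, 0, 2], [17, 0, 10], [18, 0, 8], [18, 0, 6], [20, 0, 4], [-3, 0, 10], [0, 0, 0]], "rotation": [[0, -7, 0], [0, -7, 0], [0, -7, 0], [0, -7, 0], [0, -7, 0], [0, 0, 0], [0, 0, 0]], "gripper": 0}}

```text
time: 18.3
tool_pos: [439.6, 67.4, 68.0]
tcp_rot: [0.599, 0.79, 0.076, -0.108]
contact_force: [-0.9, -0.7, 0.0]
width: 35.5
```

```bash
python3 push.py 452.6 30.5 105.8 -1
```

```text
now [439.6  67.4  68. ] q [-0.11 -0.24  1.84  0.24  1.65 -0.38] w 35.5 F [-0.9 -0.7  0. ] t 18.3
n 2 d 28 ang 1
offset [[-6, 1, 12], [-6, 2, 13]] 
rotation [[-0.0, -0.0, -0.0], [-0.5, -0.0, -0.0]]
end [443.6  63.3  40.7] rot err 0.3
n 7 d 30 ang 0
offset [[-4, 0, -1], [-4, 0, -1], [-4, 0, -1], [-5, 0, -2], [-4, 0, -1], [-4, 0, -1], [-4, 0, -1]] 
rotation [[0.0, -0.0, -0.0], [0.0, -0.0, -0.0], [0.0, -0.0, -0.0], [0.0, -0.0, -0.0], [0.0, -0.0, -0.0], [0.0, -0.0, -0.0], [0.0, -0.0, -0.0]]
end [451.7  34.3  40.8] rot err 0.3
```

{"method": "carry_out", "body": {"offset": [[-6, 1, 12], [-6, 2, 13], [-4, 0, -1], [-4, 0, -1], [-4, 0, -1], [-4, 0, -1], [-4, 0, -1]], "rotation": [[0, 0, 0], [0, 0, 0], [0, 0, 0], [0, 0, 0], [0, 0, 0], [0, 0, 0], [0, 0, 0]]}}

```text
time: 19.0
tool_pos: [450.3, 42.0, 41.3]
tcp_rot: [0.6, 0.789, 0.076, -0.107]
contact_force: [1.6, 1.4, 0.8]
width: 0.4
```

{"method": "carry_out", "body": {"offset": [[-4, 0, -1], [-4, 0, -1], [-4, 0, -1], [-4, 0, -1], [0, 0, 0]], "rotation": [[0, 0, 0], [0, 0, 0], [0, 0, 0], [0, 0, 0], [0, 0, 0]]}}

```text
time: 19.5
tool_pos: [454.4, 26.2, 40.4]
tcp_rot: [0.601, 0.789, 0.076, -0.108]
contact_force: [-0.3, 0.2, -0.1]
width: 0.4
```

```bash
python3 - <<'E'
from blk import *
log()
im=viewer.capture('side'); cv2.imwrite('pics/s8.png',cv2.resize(im[150:300,200:400,::-1],None,fx=3,fy=3))
E
```

```text
(no output)
```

View pics/s8.png

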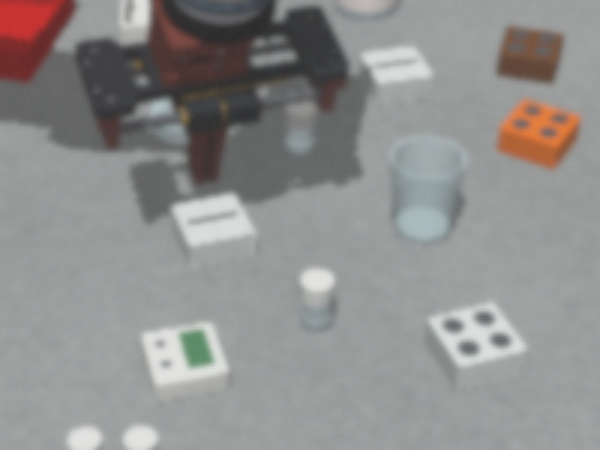

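```bash
python3 - <<'E'
from blk import *
al=106.6; c=np.array([630.2,-141,12]); 
pg,Rg=frame(c[0],c[1],al,40,-1,8,10.5)
print('grip',pg,[q.round(2) for q in ik(pg,Rg,10)])
u=np.array([np.cos(np.radians(al)),np.sin(np.radians(al))])
P=c[:2]+15*u
p,R,bz,_=stand(pg,Rg,c,*P,al,50,1)
print('place',P,p,bz.round(2),[q.round(2) for q in ik(p,R,10)])
lp=pg+[0,0,120]; print('lift',[q.round(2) for q in ik(lp,Rg,10)], [q.round(2) for q in ik(lp,R_of(40,al,1),10)])
R15=R_of(15,al,1); 
print('push',[q.round(2) for q in ik(np.r_[P+20*u,45],R15,10)])
pre=pg-Rg[:,2]*50; print('pre',pre,[q.round(2) for q in ik(pre,Rg,10)])
a=plan([470,10,130],R_of(20,al,-1),vmax=45)
a=plan(pre+[10,-30,60],Rg,start=a,vmax=42)
E
```

```text
grip [ 627.91449306 -133.3334194    10.5       ] [array([-0.51,  0.68,  1.03,  0.5 ,  1.94, -0.74])]
place [ 625.91467449 -126.62516138] [ 625.48614194 -125.18767752   18.        ] [ 0.29 -0.96  0.  ] [array([-0.54,  0.78,  0.95,  0.62,  2.05,  2.42])]
lift [array([-0.51,  0.6 ,  0.91,  0.54,  2.1 , -0.64])] [array([-0.51,  0.6 ,  0.91,  0.54,  2.1 ,  2.51])]
push [array([-0.34,  0.33,  1.29,  0.21,  1.67,  2.51])]
pre [ 637.0963402  -164.13331325   48.80222216] [array([-0.54,  0.71,  0.91,  0.5 ,  2.02, -0.72])]
now [454.4  26.4  40.4] q [-0.2  -0.17  1.83  0.23  1.61 -0.47] w 0.4 F [-0.1 -0.6 -0.1] t 19.6
n 3 d 92 ang 5
offset [[1, 3, -31], [2, 4, -30], [3, 3, -31]] 
rotation [[-0.0, 1.5, -0.5], [-0.0, 1.5, -0.5], [-0.0, 2.0, -0.0]]
end [470.2   9.5 130.3] rot err 0.31
n 7 d 271 ang 20
offset [[-34, 16, -9], [-33, 16, -11], [-33, 16, -13], [-32, 16, -14], [-32, 16, -16], [-31, 16, -17], [-29, 16, -19]] 
rotation [[-0.0, 3.0, -0.0], [-0.0, 2.5, -0.0], [-0.0, 3.0, -0.0], [-0.0, 3.0, -0.0], [-0.0, 2.5, -0.0], [-0.0, 3.0, -0.0], [-0.0, 3.0, -0.5]]
end [ 647.  -194.   109.2] rot err 0.3
```

{"method": "carry_out", "body": {"offset": [[1, 3, -31], [2, 4, -30], [3, 3, -31], [-34, 16, -9], [-33, 16, -11], [-33, 16, -13], [-32, 16, -14], [-32, 16, -16]], "rotation": [[0, 1.5, -0.5], [0, 1.5, -0.5], [0, 2, 0], [0, 3, 0], [0, 2.5, 0], [0, 3, 0], [0, 3, 0], [0, 2.5, 0]], "gripper": 1}}

```text
time: 20.35
tool_pos: [597.4, -137.1, 114.6]
tcp_rot: [0.572, 0.765, 0.175, -0.237]
contact_force: [0.7, 0.5, 0.9]
width: 61.0
```

{"method": "carry_out", "body": {"offset": [[-31, 16, -17], [-29, 16, -19], [0, 0, 0]], "rotation": [[0, 3, 0], [0, 3, -0.5], [0, 0, 0]]}}

```text
time: 20.65
tool_pos: [647.6, -197.5, 96.9]
tcp_rot: [0.561, 0.751, 0.205, -0.282]
contact_force: [-0.5, 0.2, -3.5]
width: 85.0
```

```bash
python3 - <<'E'
from blk import *
al=106.6
pg,Rg=frame(630.2,-141,al,40,-1,8,10.5)
pre=pg-Rg[:,2]*50
a=plan(pre,Rg,vmax=40)
im=viewer.capture('wrist'); cv2.imwrite('pics/w9.png',im[:,:,::-1])
E
```

```text
now [ 647.6 -197.5   96.9] q [-0.57  0.78  0.72  0.53  2.15 -0.68] w 85.0 F [-0.5  0.2 -3.5] t 20.6
n 2 d 59 ang 1
offset [[-2, 0, 30], [-3, 0, 29]] 
rotation [[-0.0, -0.5, -0.0], [-0.5, -0.5, -0.5]]
end [ 637.3 -164.5   48.8] rot err 0.3
```

View pics/w9.png

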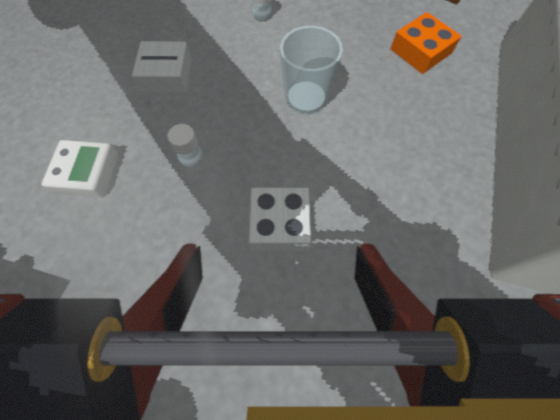

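{"method": "carry_out", "body": {"offset": [[-2, 0, 30], [-3, 0, 29], [0, 0, 10], [0, 0, 10], [0, 0, 10], [0, 0, 10], [0, 0, 8]], "rotation": [[0, -0.5, 0], [-0.5, -0.5, -0.5], [0, 0, 0], [0, 0, 0], [0, 0, 0], [0, 0, 0], [0, 0, 0]]}}

```text
time: 21.4
tool_pos: [629.0, -131.9, 23.7]
tcp_rot: [0.559, 0.759, 0.205, -0.265]
contact_force: [0.2, -0.2, -0.4]
width: 87.8
```

{"method": "carry_out", "body": {"offset": [[0, 0, 0], [0, 0, 0], [0, 0, 0], [0, 0, 0], [0, 0, 0], [0, 0, 0]], "rotation": [[0, 0, 0], [0, 0, 0], [0, 0, 0], [0, 0, 0], [0, 0, 0], [0, 0, 0]], "gripper": 0}}

```text
time: 22.0
tool_pos: [629.0, -132.4, 23.8]
tcp_rot: [0.559, 0.758, 0.205, -0.265]
contact_force: [1.2, -0.6, 0.2]
width: 48.4
```

{"method": "carry_out", "body": {"offset": [[0, 0, 0], [0, 0, 0], [0, 0, 0], [0, 0, 0]], "rotation": [[0, 0, 0], [0, 0, 0], [0, 0, 0], [0, 0, 0]], "gripper": 1}}

```text
time: 22.4
tool_pos: [628.9, -132.0, 23.5]
tcp_rot: [0.559, 0.758, 0.205, -0.265]
contact_force: [0.9, 0.1, 1.4]
width: 77.4
```

```bash
python3 - <<'E'
from blk import *
al=106.6
pg,Rg=frame(630.2,-141,al,40,-1,8,11)
a=plan(pg,Rg,vmax=7)
im=viewer.capture('wrist'); cv2.imwrite('pics/w10.png',im[:,:,::-1])
E
```

```text
now [ 628.9 -132.    23.5] q [-0.51  0.65  1.03  0.5   1.94 -0.74] w 77.4 F [0.9 0.1 1.4] t 22.4
n 2 d 13 ang 1
offset [[-4, -1, 5], [-5, 0, 4]] 
rotation [[0.0, 0.5, 0.5], [0.5, 0.5, 0.5]]
end [ 628.4 -133.4   10.8] rot err 0.31
```

View pics/w10.png

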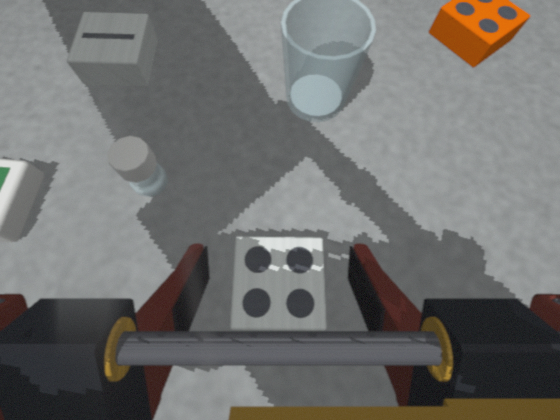

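Block undisturbed, still between the fingers; lower and grip.

{"method": "carry_out", "body": {"offset": [[-4, -1, 5], [-5, 0, 4], [0, 0, 0]], "rotation": [[0, 0.5, 0.5], [0.5, 0.5, 0.5], [0, 0, 0]]}}

```text
time: 22.75
tool_pos: [627.7, -133.4, 8.7]
tcp_rot: [0.563, 0.751, 0.203, -0.278]
contact_force: [0.3, -0.3, 0.1]
width: 87.7
```

{"method": "carry_out", "body": {"offset": [[0, 0, 0], [0, 0, 0], [0, 0, 0], [0, 0, 0], [0, 0, 0], [0, 0, 0]], "rotation": [[0, 0, 0], [0, 0, 0], [0, 0, 0], [0, 0, 0], [0, 0, 0], [0, 0, 0]], "gripper": 0}}

```text
time: 23.35
tool_pos: [628.6, -133.5, 11.1]
tcp_rot: [0.563, 0.752, 0.204, -0.276]
contact_force: [1.3, 0.8, 0.3]
width: 49.8
```

```bash
python3 - <<'E'
from blk import *
s=log(); z=Ro.from_quat(s['tcp_rot']).as_matrix()
print(s['tool_pos'],s['width'],'theta',np.degrees(np.arccos(-z[2,2])),'y az',np.degrees(np.arctan2(z[1,1],z[0,1])),z[2,1],s['qpos'].round(2))
E
```

```text
[ 628.56079754 -133.4856716    11.11067966] 49.78743377116635 theta 40.13608102841439 y az 16.48815419784249 -0.00369319690917036 [-0.51  0.68  1.02  0.5   1.94 -0.73]
```

{"method": "carry_out", "body": {"offset": [[6, 0, -8], [13, 0, -15], [19, 0, -23], [19, 0, -23], [19, 0, -23]], "rotation": [[0, 0, 0], [0, 0, 0], [0, 0, 0], [0, 0, 0], [0, 0, 6]]}}

```text
time: 23.85
tool_pos: [629.2, -134.6, 133.3]
tcp_rot: [0.602, 0.722, 0.189, -0.286]
contact_force: [0.2, 0.4, -1.6]
width: 49.8
```

{"method": "carry_out", "body": {"offset": [[0, 0, 0], [0, 0, 0], [0, 0, 0], [0, 0, 0], [0, 0, 0], [0, 0, 0], [0, 0, 0], [0, 0, 0]], "rotation": [[0, 0, 8.5], [0, 0, 8.5], [0, 0, 8.5], [0, 0, 8.5], [0, 0, 8.5], [0, 0, 8.5], [0, 0, 8.5], [0, 0, 8.5]]}}

```text
time: 24.65
tool_pos: [629.4, -134.6, 132.2]
tcp_rot: [0.903, 0.26, -0.004, -0.343]
contact_force: [-0.1, 0.2, -2.0]
width: 49.6
```

{"method": "carry_out", "body": {"offset": [[0, 0, 0], [0, 0, 0], [0, 0, 0], [0, 0, 0], [0, 0, 0], [0, 0, 0], [0, 0, 0], [0, 0, 0]], "rotation": [[0, 0, 8.5], [0, 0, 8.5], [0, 0, 8.5], [0, 0, 8.5], [0, 0, 8.5], [0, 0, 8.5], [0, 0, 8.5], [0, 0, 0]]}}

```text
time: 25.45
tool_pos: [629.4, -134.7, 132.0]
tcp_rot: [0.913, -0.22, -0.173, -0.296]
contact_force: [-1.1, -0.4, -1.2]
width: 49.7
```

```bash
sed -e 's/Rg=R_of(40,al,1)/Rg=R_of(40,al,-1)/; s/al,50,-1)/al,50,1)/' place.py > place2.py; python3 place2.py 630.2 -141 106.6 628.5 -133.5 11.1 15
```

```text
P [ 625.91467449 -126.62516138] tcp [ 625.16544254 -125.90937615   18.32691047] [ 0.29 -0.96  0.  ]
now [ 629.4 -134.7  132. ] q [-0.51  0.61  0.9   0.55  2.1   1.7 ] w 49.7 F [-1.1 -0.4 -1.2] t 25.4
n 6 d 102 ang 47
offset [[7, 7, 14], [7, 7, 14], [9, 5, 13], [10, 4, 13], [11, 3, 13], [11, 2, 13]] 
rotation [[0.5, -1.5, 7.5], [1.0, -1.5, 8.0], [0.5, -1.5, 7.5], [0.5, -1.5, 7.5], [1.0, -2.0, 8.0], [0.5, -1.5, 7.5]]
end [ 624.9 -125.3   30.4] rot err 0.19
n 4 d 12 ang 0
offset [[2, 0, 2], [3, 0, 2], [2, 0, 1], [3, 0, 2]] 
rotation [[0.0, 0.0, 0.0], [0.0, 0.0, 0.0], [0.0, 0.0, 0.0], [0.0, 0.0, 0.0]]
end [ 625.2 -126.3   18.2] rot err 0.19
```

{"method": "carry_out", "body": {"offset": [[7, 7, 14], [7, 7, 14], [9, 5, 13], [10, 4, 13], [11, 3, 13], [11, 2, 13], [2, 0, 2], [0, 0, 0]], "rotation": [[0.5, -1.5, 7.5], [1.0, -1.5, 8.0], [0.5, -1.5, 7.5], [0.5, -1.5, 7.5], [1.0, -2.0, 8.0], [0.5, -1.5, 7.5], [0, 0, 0], [0, 0, 0]]}}

```text
time: 26.25
tool_pos: [624.5, -124.8, 25.9]
tcp_rot: [0.728, -0.538, -0.34, -0.254]
contact_force: [-0.4, -0.3, -0.8]
width: 49.7
```

```bash
python3 place2.py 630.2 -141 106.6 628.5 -133.5 11.1 15
```

```text
P [ 625.91467449 -126.62516138] tcp [ 625.16544254 -125.90937615   18.32691047] [ 0.29 -0.96  0.  ]
now [ 624.5 -124.8   25.9] q [-0.54  0.77  0.94  0.63  2.06  2.42] w 49.7 F [-0.4 -0.3 -0.8] t 26.2
n 1 d 5 ang 1
offset [[-3, 0, -4]] 
rotation [[0.0, 0.0, 0.5]]
end [ 624.8 -125.9   30.8] rot err 0.26
n 4 d 12 ang 0
offset [[2, 0, 2], [3, 0, 2], [2, 0, 2], [3, 0, 2]] 
rotation [[0.0, 0.0, -0.0], [0.0, 0.0, -0.0], [0.0, 0.0, -0.0], [0.0, 0.0, -0.0]]
end [ 624.8 -126.2   18. ] rot err 0.26
```

Need about 8–9 mm more to contact.

{"method": "carry_out", "body": {"offset": [[2, 0, 2], [2, 0, 2], [1, 0, 1], [0, 0, 0]], "rotation": [[0, 0, 0], [0, 0, 0], [0, 0, 0], [0, 0, 0]]}}

```text
time: 26.65
tool_pos: [624.5, -124.1, 19.0]
tcp_rot: [0.727, -0.54, -0.34, -0.254]
contact_force: [-0.6, 0.0, -1.8]
width: 49.7
```

{"method": "carry_out", "body": {"offset": [[1, 0, 1], [0, 0, 0]], "rotation": [[0, 0, 0], [0, 0, 0]]}}

```text
time: 26.85
tool_pos: [624.3, -124.1, 17.3]
tcp_rot: [0.727, -0.54, -0.34, -0.254]
contact_force: [-0.1, -0.5, -1.3]
width: 50.0
```

{"method": "carry_out", "body": {"offset": [[1, 0, 1], [0, 0, 0]], "rotation": [[0, 0, 0], [0, 0, 0]]}}

```text
time: 27.05
tool_pos: [624.4, -124.0, 16.5]
tcp_rot: [0.727, -0.54, -0.34, -0.254]
contact_force: [-0.2, -0.6, 1.1]
width: 49.7
```

{"method": "carry_out", "body": {"offset": [[1, 0, 0], [0, 0, 0]], "rotation": [[0, 0, 0], [0, 0, 0]]}}

```text
time: 27.25
tool_pos: [624.4, -124.1, 16.5]
tcp_rot: [0.727, -0.539, -0.341, -0.254]
contact_force: [-1.3, 2.2, 5.2]
width: 49.6
```

{"method": "carry_out", "body": {"offset": [[0, 0, 0], [0, 0, 0], [0, 0, 0], [0, 0, -4], [0, 0, -15], [0, 0, -20], [0, 0, -25], [0, 0, 0]], "rotation": [[0, 0, 0], [0, 0, 0], [0, 0, 0], [0, 0, 0], [0, 0, 0], [0, 0, 0], [0, 0, 0], [0, 0, 0]], "gripper": 1}}

```text
time: 28.05
tool_pos: [639.6, -174.2, 58.4]
tcp_rot: [0.727, -0.541, -0.338, -0.254]
contact_force: [-0.7, -0.3, -0.3]
width: 87.9
```

```bash
python3 - <<'E'
from blk import *
log()
im=viewer.capture('wrist'); cv2.imwrite('pics/w11.png',im[:,:,::-1])
E
```

```text
(no output)
```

View pics/w11.png

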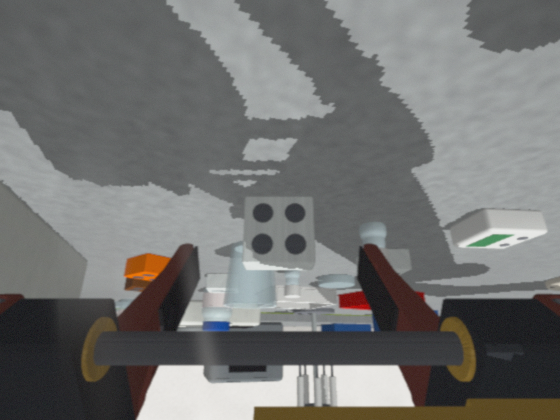

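{"method": "carry_out", "body": {"offset": [[-15, 0, 2], [-17, 0, 10], [-18, 0, 8], [-18, 0, 6], [-20, 0, 4], [3, 0, 10], [0, 0, 0]], "rotation": [[0, 7, 0], [0, 7, 0], [0, 7, 0], [0, 7, 0], [0, 7, 0], [0, 0, 0], [0, 0, 0]], "gripper": 0}}

```text
time: 28.8
tool_pos: [611.9, -85.4, 70.2]
tcp_rot: [0.796, -0.59, -0.107, -0.079]
contact_force: [-1.4, 0.8, -1.1]
width: 35.4
```

```bash
python3 push.py 625 -125.5 106.6 1
```

```text
now [611.9 -85.4  70.2] q [-0.32  0.29  1.3   0.22  1.71  2.54] w 35.4 F [-1.4  0.8 -1.1] t 28.8
n 2 d 30 ang 0
offset [[8, -1, 13], [8, 0, 13]] 
rotation [[0.0, 0.0, 0.0], [0.0, 0.5, 0.5]]
end [615.3 -93.3  40.9] rot err 0.31
n 6 d 30 ang 0
offset [[5, 0, -1], [5, 0, -2], [4, 0, -1], [5, 0, -1], [5, 0, -1], [5, 0, -2]] 
rotation [[0.0, -0.0, -0.0], [0.0, -0.0, -0.0], [0.0, -0.0, -0.0], [0.0, -0.0, -0.0], [0.0, -0.0, -0.0], [0.0, -0.0, -0.0]]
end [ 623.8 -122.1   41.2] rot err 0.31
```

{"method": "carry_out", "body": {"offset": [[8, -1, 13], [8, 0, 13], [4, 0, -1], [4, 0, -1], [4, 0, -1], [4, 0, -1], [4, 0, -1]], "rotation": [[0, 0, 0], [0, 0, 0], [0, 0, 0], [0, 0, 0], [0, 0, 0], [0, 0, 0], [0, 0, 0]]}}

```text
time: 29.5
tool_pos: [623.2, -115.7, 42.8]
tcp_rot: [0.795, -0.591, -0.106, -0.08]
contact_force: [0.4, 1.0, 0.9]
width: 0.1
```

{"method": "carry_out", "body": {"offset": [[4, 0, -1], [4, 0, -1], [4, 0, -1], [4, 0, -1], [0, 0, 0]], "rotation": [[0, 0, 0], [0, 0, 0], [0, 0, 0], [0, 0, 0], [0, 0, 0]]}}

```text
time: 30.0
tool_pos: [627.5, -131.4, 41.7]
tcp_rot: [0.795, -0.592, -0.106, -0.079]
contact_force: [-0.7, 0.4, -0.4]
width: 0.6
```

```bash
python3 - <<'E'
from blk import *
log()
for n in ('side','scene'):
    im=viewer.capture(n); cv2.imwrite(f'pics/{n}12.png',im[:,:,::-1])
    c=im[150:300,200:400] if n=='side' else im[150:310,200:460]
    cv2.imwrite(f'pics/{n}12z.png',cv2.resize(c[:,:,::-1],None,fx=3,fy=3))
E
```

```text
(no output)
```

View pics/side12z.png

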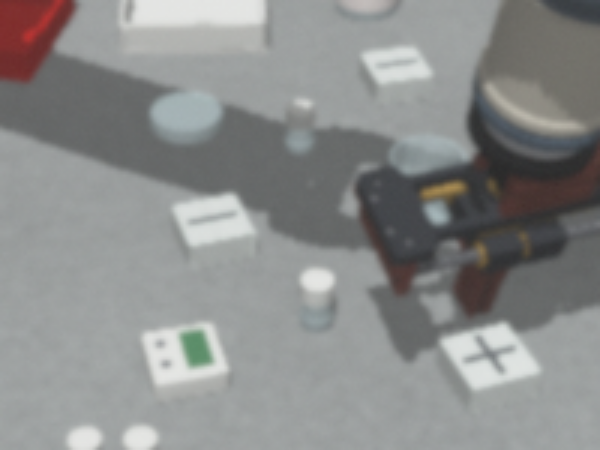

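View pics/scene12z.png

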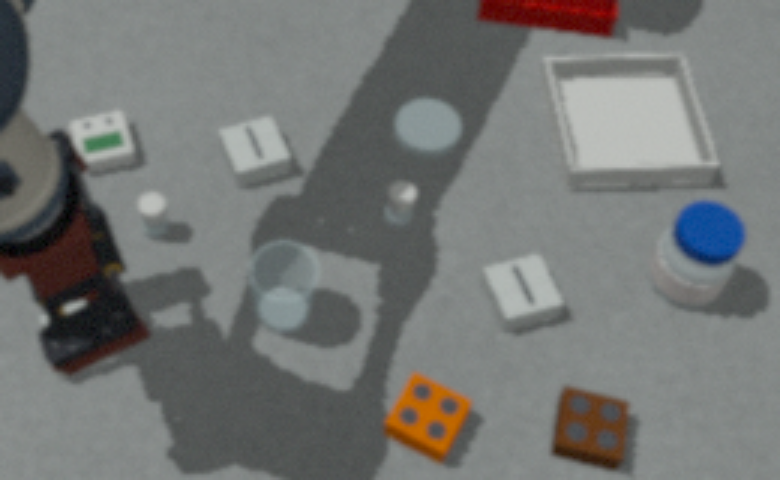

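```bash
python3 - <<'E'
from blk import *
al=106.6
cd=viewer.calibration('side'); print(plane(cd,(200+491/3,150+354/3),24))
R=R_of(0,al,1)
for s in (1,-1):
  print([q.round(2) for q in ik(np.array([636,-161,10.]),R_of(0,al,s),8)])
a=plan([622,-115,85],R_of(15,al,1),vmax=40)
a=plan([636,-165,130],R,start=a,vmax=40)
E
```

```text
[ 637.02945695 -163.58194235   24.        ]
[array([-0.3 ,  0.3 ,  1.38,  0.  ,  1.47,  2.55])]
[array([-0.3 ,  0.3 ,  1.38, -0.  ,  1.47, -0.59])]
now [ 627.4 -130.9   41.7] q [-0.37  0.37  1.25  0.21  1.68  2.48] w 0.4 F [ 0.2 -0.6  0.4] t 30.1
n 2 d 46 ang 0
offset [[-14, 0, -19], [-14, 1, -18]] 
rotation [[-0.0, 0.0, 0.0], [-0.0, 0.0, 0.0]]
end [ 621.5 -114.6   84.8] rot err 0.28
n 2 d 69 ang 15
offset [[19, 0, -29], [23, 1, -26]] 
rotation [[-0.0, 7.5, 0.0], [-0.0, 7.5, 0.0]]
end [ 635.5 -164.9  130.4] rot err 0.28
```

{"method": "carry_out", "body": {"offset": [[-14, 0, -19], [-14, 1, -18], [19, 0, -29], [23, 1, -26], [0, 0, 0], [0, 0, 0]], "rotation": [[0, 0, 0], [0, 0, 0], [0, 7.5, 0], [0, 7.5, 0], [0, 0, 0], [0, 0, 0]], "gripper": 1}}

```text
time: 30.7
tool_pos: [635.7, -163.7, 132.0]
tcp_rot: [0.803, -0.596, -0.001, -0.003]
contact_force: [0.3, 1.1, -0.2]
width: 44.8
```

```bash
python3 - <<'E'
from blk import *
s=log(); print(s['tool_pos'],s['qpos'].round(2))
w=viewer.calibration('wrist')
im=viewer.capture('wrist'); cv2.imwrite('pics/w13.png',im[:,:,::-1])
import pickle; pickle.dump(w,open('w13.pkl','wb'))
im=viewer.capture('scene'); cv2.imwrite('pics/scene13.png',im[:,:,::-1])
im=viewer.capture('side'); cv2.imwrite('pics/side13.png',im[:,:,::-1])
E
```

```text
[ 635.69652354 -163.66108468  131.97318825] [-0.31  0.24  1.22  0.01  1.68  2.54]
```

View pics/w13.png

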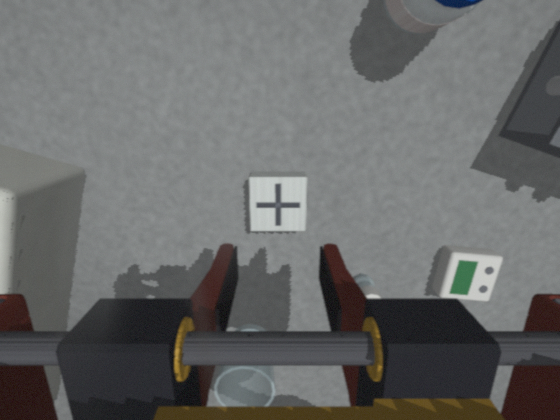

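View pics/scene13.png

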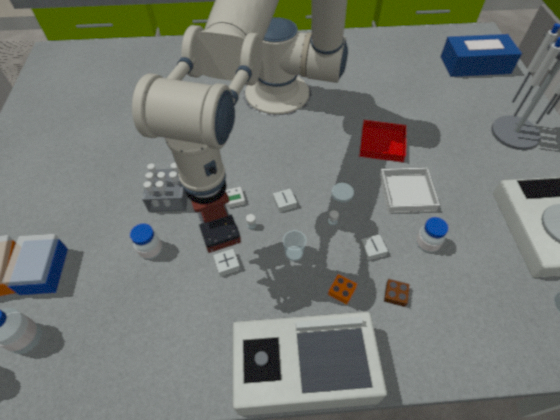

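```bash
python3 - <<'E'
from blk import *
import pickle
w=pickle.load(open('w13.pkl','rb')); cs,cd=viewer.calibration('scene'),viewer.calibration('side')
def top(f,box,T):
    im=cv2.imread(f); x0,y0,x1,y1=box; g=cv2.cvtColor(im[y0:y1,x0:x1],cv2.COLOR_BGR2GRAY)
    m=(g>T).astype(np.uint8); cs_,_=cv2.findContours(m,cv2.RETR_EXTERNAL,cv2.CHAIN_APPROX_NONE)
    k=max(cs_,key=cv2.contourArea); r=cv2.minAreaRect(k); return np.array(r[0])+[x0,y0],r
pw,r=top('pics/w13.png',(240,165,320,245),185); print(pw,r[1:])
print('wrist24',plane(w,pw,24))
corn=cv2.boxPoints(r)+[240,165]; P=np.array([plane(w,p,24) for p in corn]); print(P.round(1)); e=P[1]-P[0]; print('edge az',np.degrees(np.arctan2(e[1],e[0])))
for f,b,c in (('pics/scene13.png',(205,245,250,280),cs),('pics/side13.png',(335,245,390,290),cd)):
    im=cv2.imread(f); x0,y0,x1,y1=b; cv2.imwrite(f.replace('.png','b.png'),cv2.resize(im[y0:y1,x0:x1],None,fx=8,fy=8))
    p,r=top(f,b,205); print(f,p,r[1:],plane(c,p,24),tri(w,pw,c,p))
E
```

```text
[277.5 203.5] ((51.0, 55.0), 90.0)
wrist24 [ 635.81431418 -163.76881327   24.        ]
[[ 664.6 -178.7   24. ]
 [ 620.1 -192.2   24. ]
 [ 605.5 -148.1   24. ]
 [ 652.4 -133.9   24. ]]
edge az -163.13666696002622Traceback (most recent call last):
  File "<stdin>", line 13, in <module>
  File "<stdin>", line 7, in top
ValueError: max() iterable argument is empty
```

View pics/scene13b.png

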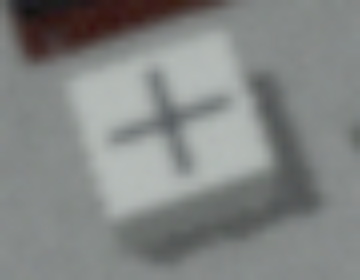

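```bash
python3 - <<'E'
from blk import *
import pickle
w=pickle.load(open('w13.pkl','rb')); cs=viewer.calibration('scene')
print(tri(w,(278,204.5),cs,(226-.4,260-.4)), plane(w,(278,204.5),24))
a=plan([635.7,-164,45],R_of(0,106.6,1),vmax=30)
a=plan([635.7,-164,7],R_of(0,106.6,1),start=a,vmax=12)
E
```

```text
(array([ 634.34467712, -161.77042266,   22.28656854]), np.float64(1.8712008334941486)) [ 635.13607341 -163.02383592   24.        ]
now [ 634.6 -164.4  128.4] q [-0.31  0.25  1.22  0.01  1.68  2.54] w 57.0 F [ 0.6 -0.7 -0.5] t 30.9
n 3 d 83 ang 0
offset [[0, 0, 28], [0, -1, 28], [0, 0, 27]] 
rotation [[0.0, 0.0, 0.0], [0.0, 0.5, 0.0], [0.0, -0.0, 0.0]]
end [ 635.3 -163.8   45.4] rot err 0.17
n 4 d 38 ang 0
offset [[0, 0, 10], [0, 0, 9], [0, 0, 10], [0, 0, 9]] 
rotation [[0.0, -0.0, 0.0], [0.0, -0.0, 0.0], [0.0, -0.0, 0.0], [0.0, -0.0, 0.0]]
end [ 635.3 -163.9    7.4] rot err 0.17
```

{"method": "carry_out", "body": {"offset": [[0, 0, 28], [0, 0, 28], [0, 0, 17], [0, 0, 0]], "rotation": [[0, 0, 0], [0, 0, 0], [0, 0, 0], [0, 0, 0]], "gripper": 1}}

```text
time: 31.25
tool_pos: [633.0, -164.0, 52.3]
tcp_rot: [0.802, -0.597, -0.006, -0.0]
contact_force: [0.1, -0.4, -0.3]
width: 86.6
```

{"method": "carry_out", "body": {"offset": [[0, 0, 10], [0, 0, 12], [0, 0, 12], [0, 0, 10], [0, 0, 0]], "rotation": [[0, 0, 0], [0, 0, 0], [0, 0, 0], [0, 0, 0], [0, 0, 0]]}}

```text
time: 31.75
tool_pos: [634.3, -164.1, 11.2]
tcp_rot: [0.803, -0.597, -0.003, -0.001]
contact_force: [-0.8, 1.4, -0.3]
width: 87.9
```

{"method": "carry_out", "body": {"offset": [[0, 0, 4], [0, 0, 0]], "rotation": [[0, 0, 0], [0, 0, 0]]}}

```text
time: 31.95
tool_pos: [635.5, -164.4, 9.5]
tcp_rot: [0.803, -0.597, -0.001, -0.002]
contact_force: [-0.3, 0.1, 0.0]
width: 88.1
```

{"method": "carry_out", "body": {"offset": [[0, 0, 0], [0, 0, 0], [0, 0, 0], [0, 0, 0], [0, 0, 0], [0, 0, 0], [0, 0, 0]], "rotation": [[0, 0, 0], [0, 0, 0], [0, 0, 0], [0, 0, 0], [0, 0, 0], [0, 0, 0], [0, 0, 0]], "gripper": 0}}

```text
time: 32.65
tool_pos: [635.6, -164.4, 9.7]
tcp_rot: [0.803, -0.597, -0.001, -0.002]
contact_force: [0.1, 0.5, 1.0]
width: 50.3
```

```bash
python3 - <<'E'
from blk import *
s=log();p=s['tool_pos']
T=np.array([453,330.])
R0=Ro.from_quat(s['tcp_rot']).as_matrix()
R1=R_of(0,180,1) # y az = 270
print(R1.round(2), [q.round(2) for q in ik(np.array([453,330,12.]),R1,8)])
a=plan(p+[0,0,90],R0,vmax=40)
a=plan([560,80,130],R_of(0,145,1),start=a,vmax=42)
a=plan([453,330,110],R1,start=a,vmax=42)
E
```

```text
[[ 1. -0. -0.]
 [-0. -1.  0.]
 [-0.  0. -1.]] [array([ 0.57,  0.05,  1.65, -0.  ,  1.44,  2.14])]
now [ 635.6 -164.4    9.7] q [-0.31  0.3   1.37  0.    1.47  2.54] w 50.3 F [0.1 0.5 1. ] t 32.6
n 3 d 90 ang 0
offset [[0, 0, -30], [0, 0, -30], [0, 0, -30]] 
rotation [[0.0, 0.0, 0.0], [0.0, 0.0, 0.0], [0.0, 0.0, -0.0]]
end [ 635.6 -164.8   99.7] rot err 0.0
n 7 d 258 ang 38
offset [[-37, 0, -4], [-36, -3, -4], [-36, -7, -5], [-35, -10, -4], [-34, -13, -4], [-33, -17, -4], [-31, -20, -4]] 
rotation [[-0.0, 0.0, -5.5], [-0.0, 0.0, -5.5], [-0.0, 0.0, -5.5], [-0.0, 0.0, -5.5], [-0.0, 0.0, -5.5], [-0.0, 0.0, -5.5], [-0.0, 0.0, -5.5]]
end [560.   80.3 129.6] rot err 0.33
n 7 d 272 ang 35
offset [[-33, -21, 3], [-31, -23, 3], [-29, -26, 3], [-26, -28, 3], [-24, -31, 3], [-21, -32, 3], [-18, -35, 3]] 
rotation [[-0.0, 0.0, -5.0], [-0.0, 0.0, -5.0], [-0.0, 0.0, -5.0], [-0.0, 0.0, -5.0], [-0.0, 0.0, -5.0], [-0.0, 0.0, -5.0], [-0.0, 0.0, -5.0]]
end [453.2 330.3 109.6] rot err 0.33
```

{"method": "carry_out", "body": {"offset": [[0, 0, -10], [0, 0, -30], [0, 0, -30], [0, 0, -20]], "rotation": [[0, 0, 0], [0, 0, 0], [0, 0, 0], [0, 0, 0]]}}

```text
time: 33.05
tool_pos: [636.0, -165.0, 102.6]
tcp_rot: [0.802, -0.597, -0.0, -0.002]
contact_force: [0.4, -0.1, -1.0]
width: 49.6
```

{"method": "carry_out", "body": {"offset": [[-37, 0, -4], [-36, -3, -4], [-36, -7, -5], [-35, -10, -4], [-34, -13, -4], [-33, -17, -4], [-31, -20, -4]], "rotation": [[0, 0, -5.5], [0, 0, -5.5], [0, 0, -5.5], [0, 0, -5.5], [0, 0, -5.5], [0, 0, -5.5], [0, 0, -5.5]]}}

```text
time: 33.75
tool_pos: [559.1, 81.6, 130.2]
tcp_rot: [0.955, -0.297, -0.001, -0.002]
contact_force: [0.9, -0.1, -0.7]
width: 49.8
```

{"method": "carry_out", "body": {"offset": [[-33, -21, 3], [-31, -23, 3], [-29, -26, 3], [-26, -28, 3], [-24, -31, 3], [-21, -32, 3], [-18, -35, 3], [0, 0, 0]], "rotation": [[0, 0, -5], [0, 0, -5], [0, 0, -5], [0, 0, -5], [0, 0, -5], [0, 0, -5], [0, 0, -5], [0, 0, 0]]}}

```text
time: 34.55
tool_pos: [450.7, 333.9, 109.4]
tcp_rot: [1.0, 0.006, -0.001, -0.003]
contact_force: [0.1, -0.9, -2.0]
width: 49.5
```

```bash
python3 - <<'E'
from blk import *
import pickle
s=log();print(s['tool_pos'],s['qpos'].round(2),s['width'])
pickle.dump(viewer.calibration('wrist'),open('w14.pkl','wb'))
im=viewer.capture('wrist'); cv2.imwrite('pics/w14.png',im[:,:,::-1])
im=viewer.capture('scene'); cv2.imwrite('pics/scene14z.png',cv2.resize(im[130:260,330:460,::-1],None,fx=4,fy=4))
E
```

```text
[450.68433346 333.8806098  109.44107309] [ 0.57 -0.01  1.53  0.01  1.62  2.13] 49.50850667117869
```

View pics/w14.png

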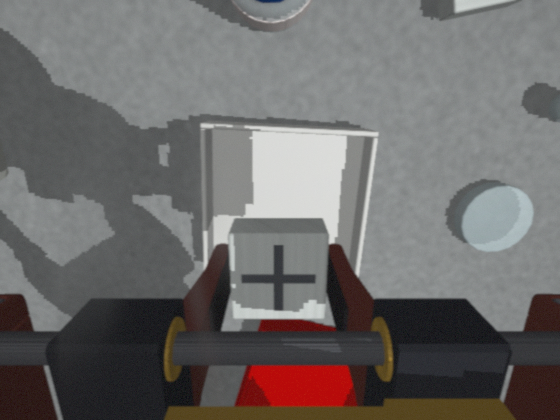

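View pics/scene14z.png

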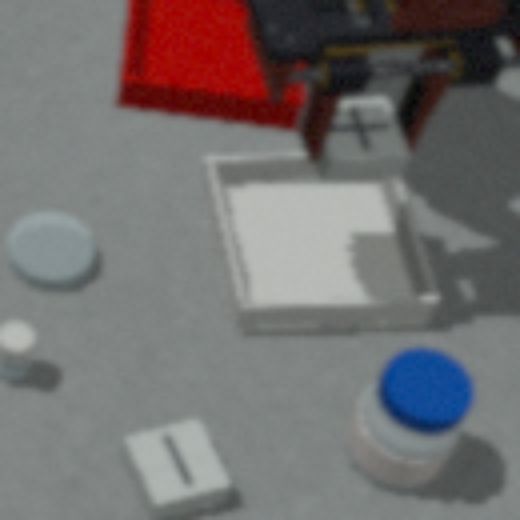

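```bash
python3 - <<'E'
from blk import *
import pickle
w=pickle.load(open('w14.pkl','rb')); cs=viewer.calibration('scene')
a=plane(w,(201,124.5),30); b=plane(w,(378.5,131.5),30); print(a.round(1),b.round(1),np.linalg.norm(a-b))
e=(a-b)[:2]; print('az of edge',np.degrees(np.arctan2(e[1],e[0])))
n=np.array([-e[1],e[0]])/np.linalg.norm(e)
for s in (1,-1): print(((a+b)[:2]/2+s*65*n).round(1))
# left wall line lower visible points
print(plane(w,(204,265),30).round(1),plane(w,(361,268),30).round(1))
S=lambda x,y:(x/4+330-.4,y/4+130-.4)
for p,q in (((437,299),a),((238,309),b)): print(plane(cs,S(*p),30).round(1), tri(w,(201,124.5) if q is a else (378.5,131.5),cs,S(*p)))
E
```

```text
[518.1 390.4  30. ] [514.8 262.1  30. ] 128.30748138831655
az of edge 88.49372568118365
[451.5 328. ]
[581.4 324.5]
[405.2 394.7  30. ] [404.3 264.9  30. ]
[517.3 393.1  30. ] (array([518.70478738, 390.72937117,  32.52914849]), np.float64(2.028690586972906))
[515.3 261.7  30. ] (array([514.74825843, 261.94627487,  29.25585669]), np.float64(0.14895226043355575))
```

{"method": "carry_out", "body": {"offset": [[1, 5, 20], [0, 0, 25], [0, 0, 20], [0, 0, 10], [0, 0, 5], [0, 0, 5], [0, 0, 5], [0, 0, 0]], "rotation": [[0, 0, 1], [0, 0, 0], [0, 0, 0], [0, 0, 0], [0, 0, 0], [0, 0, 0], [0, 0, 0], [0, 0, 0]]}}

```text
time: 35.45
tool_pos: [454.3, 325.5, 19.5]
tcp_rot: [1.0, -0.007, -0.0, -0.002]
contact_force: [0.3, -1.1, -1.9]
width: 49.6
```

{"method": "carry_out", "body": {"offset": [[0, -2, 2], [0, -2, 2], [0, 0, 1], [0, 0, 0]], "rotation": [[0, 0, 0], [0, 0, 0], [0, 0, 0], [0, 0, 0]]}}

```text
time: 35.85
tool_pos: [454.1, 329.7, 14.4]
tcp_rot: [1.0, -0.006, -0.0, -0.002]
contact_force: [-0.4, 0.1, -2.8]
width: 49.7
```

{"method": "carry_out", "body": {"offset": [[0, 0, 1], [0, 0, 0]], "rotation": [[0, 0, 0], [0, 0, 0]]}}

```text
time: 36.05
tool_pos: [454.3, 329.7, 13.8]
tcp_rot: [1.0, -0.007, 0.0, -0.002]
contact_force: [0.4, 0.9, -0.4]
width: 50.2
```

{"method": "carry_out", "body": {"offset": [[0, 0, 1], [0, 0, 0]], "rotation": [[0, 0, 0], [0, 0, 0]]}}

```text
time: 36.25
tool_pos: [454.4, 329.8, 13.7]
tcp_rot: [1.0, -0.007, 0.0, -0.002]
contact_force: [-1.8, -0.2, 5.7]
width: 49.7
```

{"method": "carry_out", "body": {"offset": [[0, 0, 0], [0, 0, 0], [0, 0, 0], [0, 0, 0], [0, 0, -5], [0, 0, -15], [0, 0, -25], [0, 0, -35]], "rotation": [[0, 0, 0], [0, 0, 0], [0, 0, 0], [0, 0, 0], [0, 0, 0], [0, 0, 0], [0, 0, 0], [0, 0, 0]], "gripper": 0.76}}

```text
time: 37.05
tool_pos: [453.5, 328.8, 92.9]
tcp_rot: [1.0, -0.007, -0.001, -0.001]
contact_force: [0.1, -0.3, -0.8]
width: 66.7
```

{"method": "carry_out", "body": {"offset": [[0, 0, -40], [0, 0, -40], [-40, -20, -20], [-40, -20, 0], [0, 0, 0], [0, 0, 0], [0, 0, 0], [0, 0, 0]], "rotation": [[0, 0, 0], [0, 0, 0], [0, 0, 0], [0, 0, 0], [0, 0, 0], [0, 0, 0], [0, 0, 0], [0, 0, 0]]}}

```text
time: 37.85
tool_pos: [375.6, 369.3, 192.4]
tcp_rot: [1.0, -0.007, -0.0, -0.002]
contact_force: [0.5, -0.5, -0.1]
width: 66.9
```

```bash
python3 - <<'E'
from blk import *
import pickle
s=log();print(s['tool_pos'],s['contact_force'])
pickle.dump(viewer.calibration('wrist'),open('w15.pkl','wb'))
im=viewer.capture('wrist'); cv2.imwrite('pics/w15.png',im[:,:,::-1])
im=viewer.capture('scene'); cv2.imwrite('pics/scene15z.png',cv2.resize(im[130:310,130:460,::-1],None,fx=2.4,fy=2.4))
im=viewer.capture('side'); cv2.imwrite('pics/side15z.png',cv2.resize(im[100:380,160:440,::-1],None,fx=2.1,fy=2.1))
E
```

```text
[375.6195207  369.27172614 192.39247023] [ 0.500823   -0.52800168 -0.09173184]
```

View pics/scene15z.png

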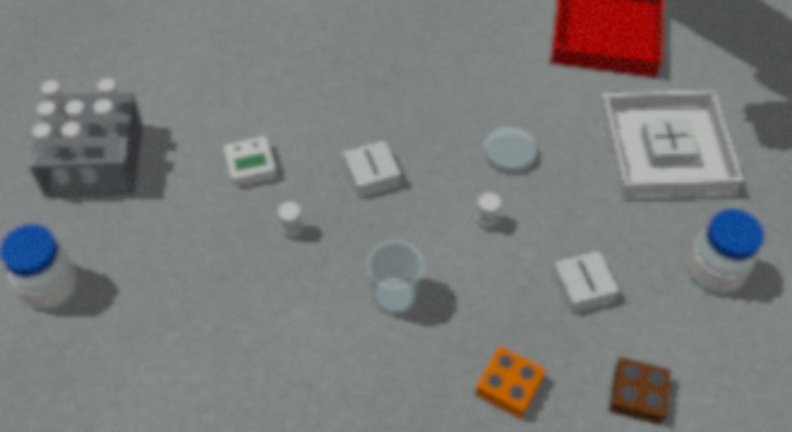

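View pics/side15z.png

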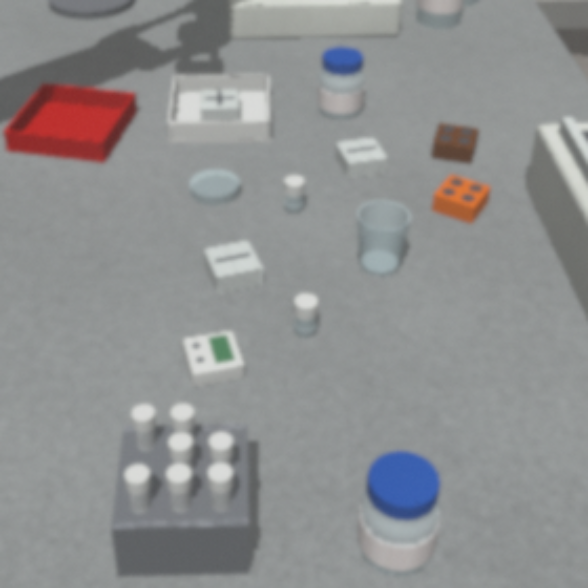

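View pics/w15.png

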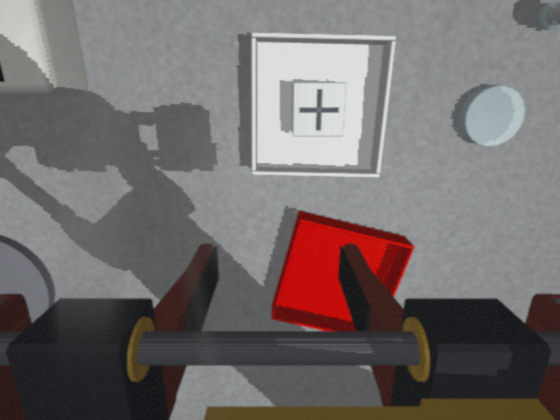

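```bash
python3 - <<'E'
from blk import *
import pickle
w=pickle.load(open('w15.pkl','rb')); cs=viewer.calibration('scene')
t=np.mean([plane(w,p,30) for p in ((252,34.5),(395.5,37.5),(380.5,176),(254,174.5))],0)
S=lambda x,y:(x/2.4+130-.3,y/2.4+130-.3)
print('tray',t,'block',plane(w,(319.5,110),28),tri(w,(319.5,110),cs,S(672,135)))
for n,p,q in (('A',(372,161),(461,2)),('C',(587,276),(629,200.5))):
    X=plane(cs,S(*p),24); print(n,X.round(1),np.hypot(*(X[:2]-q)).round(1))
s=status.read_state(); print(s['time'],s['contact_force']); ctrl.close_job()
E
```

```text
tray [451.64019076 328.02367479  30.        ] block [451.55538521 328.57417666  28.        ] (array([452.54749046, 330.34169119,  33.1865056 ]), np.float64(2.8782613684643055))
A [457.5  -6.   24. ] 8.7
C [621.  201.9  24. ] 8.2
38.0 [-0.10770014 -1.62709504 -0.23275366]
the job is handed in; nothing more can be done
```

I turned over all three blocks on the bench, then moved the cross-slotted one into the white tray. I handed the job in at 38 s of the 72 s allowed. Each block was gripped at a tilt, rolled half a turn, set on edge, and tipped over with the closed fingers.

**Last checks:**
- **Crossed block:** it lies slots up, within about 1 mm of the tray's centre in the wrist view. Before I moved it, a side picture showed all three blocks lying flat with their slots up.
- **Other two blocks:** both lie slot up, about 8 and 9 mm from where they started.
- **Bystanders:** in the scene and side pictures, all of them, and the brown and orange look-alikes, stand where they were.
- **Gripper:** it was clear of everything when I handed in.

**What went wrong or disagreed:**
- **Failed grip:** the first grip on the crossed block closed about 12 mm too high. I opened, found the block undisturbed, lowered the gripper and gripped again.
- **Height of the crossed block in the tray:** the last two-view measurement put its top at 33 mm, against the 28 mm expected, with the two sight lines missing each other by 3 mm. I put this down to the pixels I read by eye, since the gripper touched down at the height expected for the tray floor.
- **Tray position:** an early measurement of the tray's y from the side camera was about 11 mm off the scene camera. I used the wrist camera's value instead.

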